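# Slide the bored block round the bent guide bar to the set collar

### The arm

A 6-joint arm with a two-finger parallel gripper is mounted at the origin on the work surface. World frame = base frame: x ahead of the robot, y to its left, z up, the work surface at z = 0. Lengths are in m, angles in rad, forces in N, time in s.
With the tool pointing down it reaches from about 0.325 to 0.85 m from the base axis. Payload 15.5 kg.
Tool frame: the origin (TCP) lies between the finger pads; the fingertips stand 11 mm ahead of it and the grasp point (between the pads) lies 8 mm behind it; z points along the fingers, y is the direction in which the jaws open and shut (so a half turn about z gives the same grasp; the last joint's range is limited). The gripper opens to 91 mm and grips with 3 to 60 N. Pads are 32 mm wide; open, the fingers measure 118 mm over their backs; the gripper's body (76 mm by 178 mm) begins 60 mm behind the grasp point.
Start: joints at [-0.096, 0.494, 1.345, -0, 1.302, -0.096], TCP at [0.625, 0, 0.225] pointing down, gripper open.
Joint ranges: [-2.91, 2.91], [-0.82, 2.16], [0.22, 2.67], [-1.22, 4.37], [0.12, 2.79], [-3.08, 3.08]. Speed limits (rad/s): [1.89, 1.89, 2.57, 3.01, 3.01, 3.01].

### API

Orientations are given as a rotation vector (axis times angle).
In Python, from station import readout, camera, manip gives the robot as it stands. The module is installed in compiled form; this text tells all that it offers.
- The arm moves only by the tool arm_command, never from a script. Its argument "moves" is a list of rows, each an object of numbers: "tx", "ty", "tz": the shift along the world's x, y, z as a fraction of full scale; "wx", "wy", "wz": the turn, a rotation vector about the world's x, y, z as a fraction of full scale. A call has 1 to 5 rows; each row shifts and turns the commanded pose from where the row before left it; what a row does not reach is not made up. Full scale, the value 1, is 100 cm for a shift and 180 degrees for a turn. A row lasts 1/12 s, in which the tool goes at most 41.7 mm and 7.16 degrees, less where a joint would pass 70% of its speed; a pose out of reach is approached as far as the arm can. A call with a number of a shift or a turn outside -1 to 1 is refused whole. A call with a gripper value outside its range is refused whole. "claw" is the finger opening in mm, from 0 to 91.2, set as the call begins (left out, the last holds). The fingers move at their own pace and stop on an object; the grip force is fixed at half the most. Time passes only in rows, so rows that do not move let the fingers close. It gives the time, the measured TCP pose, the force and the opening at its end, in the units of the state.
- readout.sense(): the state, without advancing time (a new reading comes with each control period).
- camera(name): name is "scene" or "side" or "wrist"; returns a dict with "img" (384x512x3 uint8, red, green, blue), "fovy" (degrees; the focal length in pixels is half the picture's height over the tangent of half this angle, whatever the lens; pixels are square), "cx", "cy" (the principal point, pixels), "position" and "orientation" of the camera in the world. Camera axes: x right, y up, looking along -z (the intrinsics and any distortion apply to the point x, -y, -z); pixel columns grow to the right and rows downward; lengths in m; the calibration is good to about 2 mm. The wrist camera is an equidistant fisheye: a pixel r from the principal point sees the ray r / f radians off the axis. A picture is of the moment at which its call begins. There is no depth.
- manip.hand_in(): hands the job in, once; it reports no verdict.
The state is a dict: "time_s": time; "joints": joint angles; "joint_velocities": joint speeds; "effort": joint torques, N m; "tool_pos": TCP position; "ee_rot": TCP orientation; "wrist_force": force on the tool from outside, world axes, zero at the start; "ft_torque": the same for the moment, N m; "grip_width": opening from 0.0 (shut) to 1.0 (fully open).
Only numpy, scipy, OpenCV 4.12 (cv2) and the standard library are available. Lean on these libraries where they do the work, as an engineer would, in place of code of your own. Each camera call takes 0.05 s, during which the arm holds its last target.

### The job

Refit the slide block on the mower's bent guide bar, which is held in the bench stand: pick up the aluminium block whose bore fits the bar, thread it over the bar's free end and slide it round the bend, turning it with the bar and without forcing it, until it meets the nose of the dark set collar. Press it firmly but gently home against that without shifting the collar, then let go and leave it there. Leave the other two aluminium blocks alone.

Things in the scene. Friction and masses are not known exactly. Their poses are not given: they have to be found in the camera images.
- block: the slide block to fit: plain aluminium, 36 mm long (its x), 34 mm wide (y), 52 mm tall (z), 110 to 180 g, standing on the bench. A square through bore 19 x 19 mm runs its whole length along its x, the bore's centre 33 mm above the underside. Either end may go first. Origin: centre of the underside
- block_bore (a point): centre of the slide block's bore, midway along its length
- small_bore: a bystander: slimmer, lower aluminium block, 36 x 20 x 40 mm, with a bore of only 8 mm, too small for the bar. Origin: centre of the underside
- blank: a bystander: flat solid aluminium block, 70 x 34 x 24 mm, no bore. Origin: centre of the underside
- stand: fixed bench stand: base plate 120 x 100 x 14 mm, round post, clamp head 44 x 40 x 44 mm (x, y, z) centred at (0, 10, 130) mm, which holds the bent guide bar. Origin: on the bench below the bar's clamped end; x, y level, z up. The bar is round steel, 16 mm diameter, its centre line level, 130 mm above the bench; see bar_mid and bar_lead for its course
- bar_lead (a point): nominal point 20 mm in from the bar's free end, fixed to the stand. The bar is hand bent: beyond (0, -90) mm in the stand's frame the whole bent part is swung level about that point by up to 2.2 degrees either way, so the real free end lies up to 6 mm to either side of nominal and must be found by eye or by feel: the round nose pushes the block sideways toward its place
- bar_mid (a point): nominal middle of the bend, a point fixed to the stand. Nominal course of the bar's centre line in the stand's frame (x, y mm): from (0, 0), out of the clamp head at y = -10, straight along -y to (0, -90); then a 75 degree bend toward -x of radius 120 about (-120, -90), to (-88.9, -205.9); then straight 40 mm to (-127.6, -216.3), plus a round nose of 8 mm radius
- collar: dark steel set collar on the bar's straight root, 34 mm diameter, 12 mm long; origin: its centre, axes as the stand's. It starts at y = -47 to -33 mm in the stand's frame. A bright screwed nose, 27 mm diameter, stands out toward -y; its end face is 8 to 18 mm from the collar's centre, set differently each time: feel for it. A push of 7 to 9 N seats the block; above about 11 N the collar slips
Mind the look-alikes: they are no part of the job. Leave any orange or yellow look-alike of the block alone.

How it is judged:
On the way, in this order (a step that is already met when the one before it is completed fails the run):
1. the block is threaded on the straight piece at the bar's free end (distance between block_bore and bar_lead below 0.015 m), for 0.04 s.
2. the block is at the middle of the bend (distance between block_bore and bar_mid below 0.015 m), for 0.04 s.
3. the block is pressed against the collar's nose with 6 N or more for 0.3 s (contact force between block and collar above 6 N), for 0.3 s.
At the end, for the whole second after the job is handed in: the block hangs on the bar, released and at rest, where it was pressed home at the collar's nose (bore centre 24 to 39.5 mm from the collar's centre along the bar, within 5 mm sideways and 6 mm in height, bore within 0.2 rad of the bar's root); the collar has moved no more than 1.5 mm (y of block_bore in the frame of collar between -0.0395 and -0.024 m and x of block_bore in the frame of collar between -0.005 and 0.005 m and z of block_bore in the frame of collar between -0.006 and 0.006 m and angle between the x axis of block and the y axis of stand, either way round below 0.2 rad and linear speed of block below 0.01 m/s); the robot touches nothing.
It fails at once if the block is forced on the bar or stand: more than 15 N between them (contact force between block and stand above 15 N).
It fails at once if the collar is pushed along the bar by more than 1.5 mm (distance of collar from where it was at the start of the episode above 0.0015 m).
It fails at once if another block is moved by more than 20 mm (distance of any of small_bore, blank from where it was at the start of the episode above 0.02 m).
It also fails if it takes over 72 s, if anything falls off the work surface, if the arm or the gripper's body presses on something with over 40 N, if the wrist force passes 120 N, or if a joint passes its speed limit or range.

## Working session

There is one attempt and no reset: what is moved stays moved. The work goes in short steps, Python scripts to look and compute and a tool call to move; the robot and the scene stay as the last step left them, time stands still between calls to the robot, and variables do not carry over. Pictures are saved under pics/ and viewed, and the job is handed in when it is done.

Besides the shell and the picture viewer there is one more tool, called after "Emit:" by a JSON object that holds its "name" and its "arguments". arm_command: Moves the arm, as the interface text tells. Shift numbers are shares of 100 cm and turn numbers shares of 180 degrees, none past 1 either way. Its arguments: {"type":"object","properties":{"moves":{"type":"array"},"claw":{"type":"number"}},"required":["moves"]}

```bash
mkdir -p pics
cat > h.py <<'E'
import numpy as np, cv2
from scipy.spatial.transform import Rotation as R
from station import readout, camera, manip
def snap(n,fn):
    c=camera(n); np.savez('pics/'+fn+'.npz',**{k:np.array(v) for k,v in c.items()})
    cv2.imwrite('pics/'+fn+'.png',cv2.cvtColor(c['img'],cv2.COLOR_RGB2BGR)); return c
E
python3 - <<'E'
from h import *
for n in ['scene','side','wrist']:
    c=snap(n,n+'0'); print(n,{k:v for k,v in c.items() if k!='img'})
print(readout.sense())
E
```

```text
scene {'fovy': 44.22823284211801, 'cx': 262.73594667666544, 'cy': 194.35206963390746, 'position': array([0.89453206, 0.53186881, 0.92470568]), 'orientation': array([0.22233005, 0.87281416, 2.46266357])}
side {'fovy': 51.017808633742526, 'cx': 253.53615627671374, 'cy': 187.9560854390654, 'position': array([ 0.16959699, -0.73645679,  0.837996  ]), 'orientation': array([ 0.81880119, -0.20511215, -0.49697863])}
wrist {'fovy': 65.70646984690485, 'cx': 259.6683628971836, 'cy': 190.5697980096311, 'position': array([0.62407323, 0.07009647, 0.38344006]), 'orientation': array([-0.25063467,  0.0015315 ,  0.00039431])}
{'time_s': 0.15, 'joints': array([-9.55017640e-02,  4.94071336e-01,  1.34597359e+00,  1.82667874e-05,
        1.30246646e+00, -9.55139934e-02]), 'joint_velocities': array([ 0.00133753, -0.00238719, -0.0025439 , -0.00140767, -0.00144179,
        0.00049095]), 'effort': array([ 1.45823004e-03, -8.79202652e+01, -3.82049453e+01,  7.07547739e-02,
        5.02106908e-02, -1.00879424e-04]), 'tool_pos': array([6.24735398e-01, 3.34905855e-05, 2.24461170e-01]), 'ee_rot': array([-2.22092418e+00, -2.22094057e+00,  8.96948061e-04]), 'wrist_force': array([ 0.76259611, -0.50309686, -1.05013725]), 'ft_torque': array([ 0.01404283, -0.04557541,  0.01662178]), 'grip_width': 1.0017405068931293}
```

View pics/scene0.png

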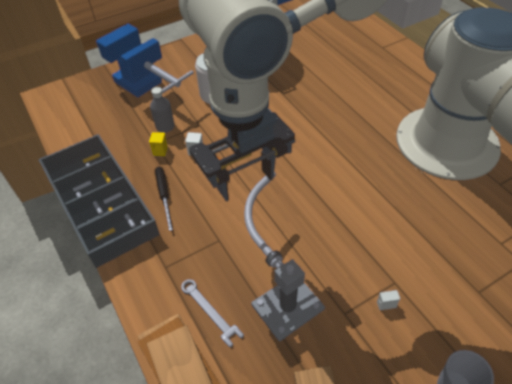

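View pics/side0.png

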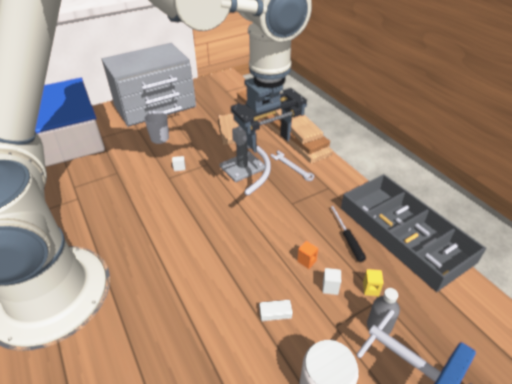

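View pics/wrist0.png

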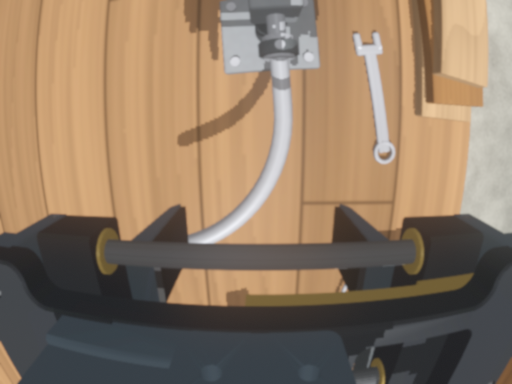

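```bash
cat >> h.py <<'E'
def load(fn):
    d=np.load('pics/'+fn+'.npz'); return {k:d[k] for k in d}
def ray(c,u,v,wrist=False):
    f=192/np.tan(np.radians(float(c['fovy']))/2)
    x,y=(u-c['cx']),(v-c['cy'])
    if wrist:
        r=np.hypot(x,y); th=r/f
        d=np.array([np.sin(th)*x/r,-np.sin(th)*y/r,-np.cos(th)]) if r>0 else np.array([0,0,-1.])
    else: d=np.array([x/f,-y/f,-1.])
    d=R.from_rotvec(c['orientation']).apply(d); return d/np.linalg.norm(d)
def pl(c,u,v,z,wrist=False):
    d=ray(c,u,v,wrist); p=np.array(c['position']); return p+d*(z-p[2])/d[2]
def tri(obs):
    A=np.zeros((3,3));b=np.zeros(3)
    for c,u,v,w in obs:
        d=ray(c,u,v,w);M=np.eye(3)-np.outer(d,d);A+=M;b+=M@c['position']
    p=np.linalg.solve(A,b); return p,[np.linalg.norm((np.eye(3)-np.outer(ray(c,u,v,w),ray(c,u,v,w)))@(p-c['position'])) for c,u,v,w in obs]
def proj(c,p,wrist=False):
    f=192/np.tan(np.radians(float(c['fovy']))/2)
    q=R.from_rotvec(c['orientation']).inv().apply(np.asarray(p)-c['position'])
    x,y,z=q[0],-q[1],-q[2]
    if wrist:
        r=np.hypot(x,y);th=np.arctan2(r,z);return c['cx']+f*th*x/r,c['cy']+f*th*y/r
    return c['cx']+f*x/z,c['cy']+f*y/z
E
python3 - <<'E'
from h import *
s=load('side0');sc=load('scene0');w=load('wrist0')
def crop(c,x,y,W,H,k,fn):
    im=cv2.cvtColor(c['img'],cv2.COLOR_RGB2BGR)[y:y+H,x:x+W]; cv2.imwrite('pics/'+fn,cv2.resize(im,None,fx=k,fy=k,interpolation=cv2.INTER_CUBIC))
crop(s,250,230,150,100,5,'cs1.png')
crop(s,150,120,150,100,5,'cs2.png')
crop(sc,130,110,160,110,5,'cc1.png')
crop(sc,230,170,180,170,4,'cc2.png')
crop(w,190,0,180,260,3,'cw.png')
for n,u,v in [('A',332,292),('B',178,170),('blank',276,318)]: print(n,pl(s,u,v,0))
for n,u,v in [('A',194,145),('B',390,307)]: print(n,pl(sc,u,v,0))
E
```

```text
A [ 0.59715746 -0.34866812  0.        ]
B [0.45197757 0.27380542 0.        ]
blank [ 4.44307556e-01 -3.38676689e-01  1.11022302e-16]
A [ 0.59208073 -0.35987087  0.        ]
B [0.45302147 0.28959359 0.        ]
```

View pics/cs1.png

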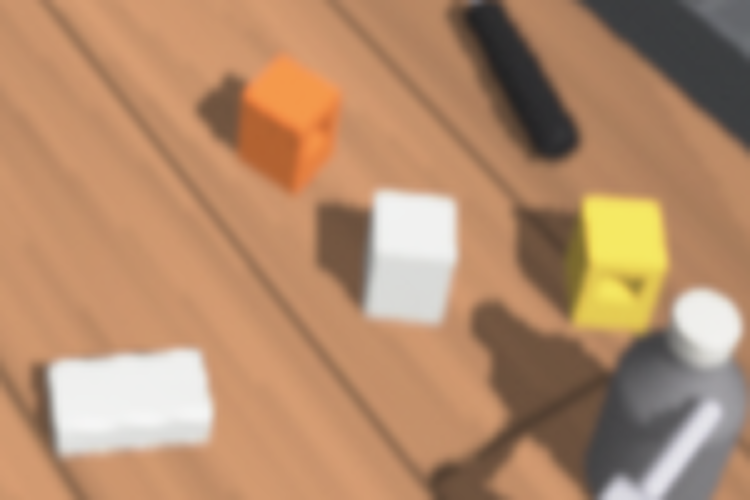

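View pics/cs2.png

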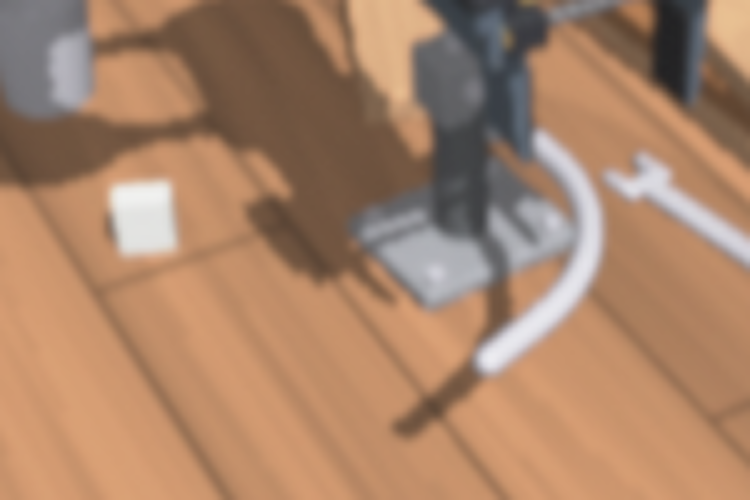

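View pics/cc1.png

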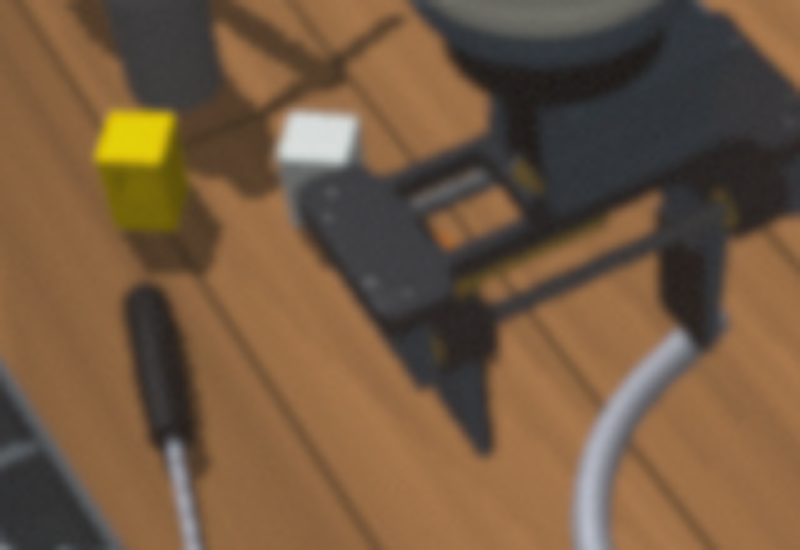

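View pics/cc2.png

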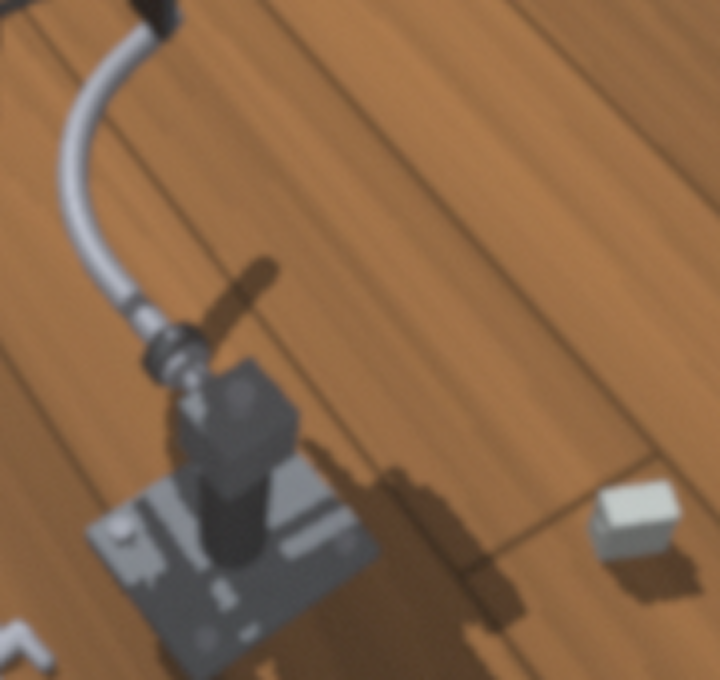

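View pics/cw.png

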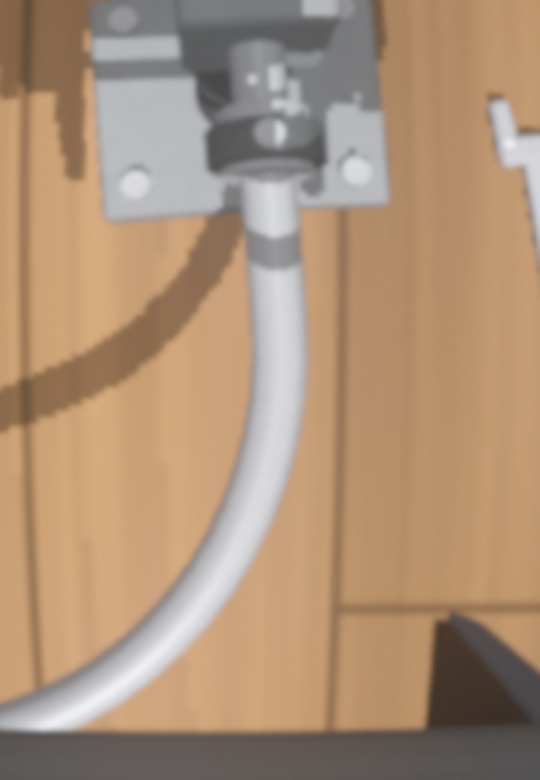

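Emit:
{"name": "arm_command", "arguments": {"moves": [{"tx":-0.02,"ty":-0.027,"tz":0.02},{"tx":-0.02,"ty":-0.027,"tz":0.02},{"tx":-0.02,"ty":-0.027,"tz":0.02},{"tx":-0.02,"ty":-0.027,"tz":0.02},{}]}}

```text
invalid input
```

Run:
```python
from h import *
snap('wrist','w1'); snap('scene','sc1'); print(readout.sense()['tool_pos'])
```

```text
[6.24855730e-01 1.71017161e-05 2.24626530e-01]
```

View pics/w1.png

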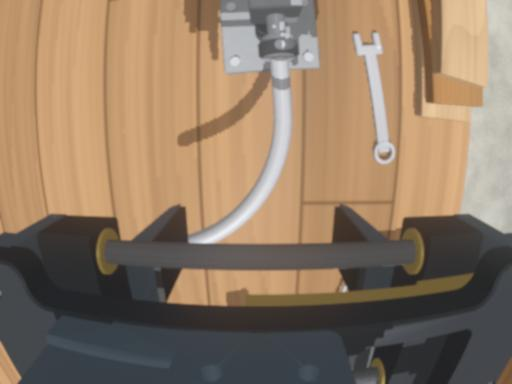

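Emit:
{"name": "arm_command", "arguments": {"moves": [{"tx":0.014,"ty":-0.038},{"tx":0.014,"ty":-0.038},{"tx":0.014,"ty":-0.038},{"tx":0.014,"ty":-0.038},{"tx":0.014,"ty":-0.038}]}}

```text
invalid input
```

Emit:
{"name": "arm_command", "arguments": {"moves": [{"tx":0.0,"ty":-0.04},{"tx":0.0,"ty":-0.04},{"tx":0.0,"ty":-0.04},{"ty":-0.02},{}]}}

```text
invalid input
```

Run:
```python
from h import *
snap('wrist','w2'); snap('side','s2');snap('scene','sc2');print(readout.sense()['tool_pos'])
```

```text
[ 6.24948574e-01 -9.25299108e-06  2.24833065e-01]
```

View pics/w2.png

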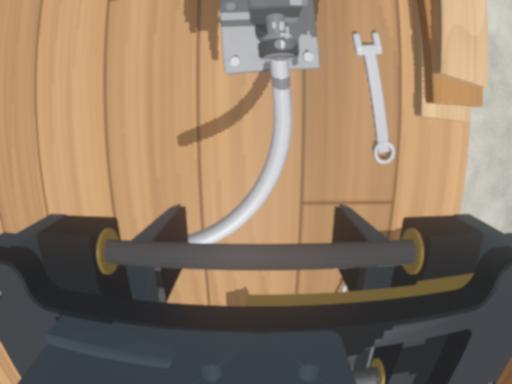

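View pics/s2.png

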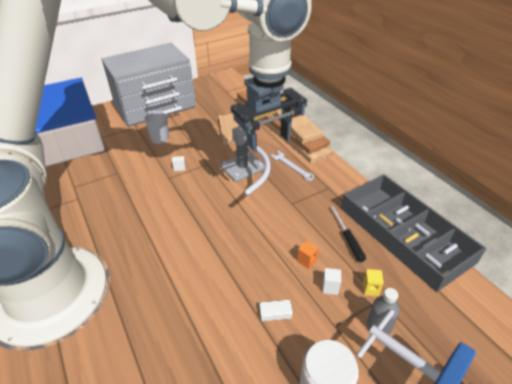

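View pics/sc2.png

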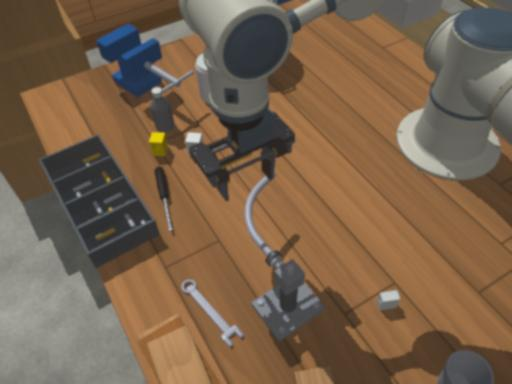

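The pictures are unchanged because all three moves were refused. I'll try again with complete rows.

Emit:
{"name": "arm_command", "arguments": {"moves": [{"tx":-0.02,"ty":-0.027,"tz":0.02,"wx":0,"wy":0,"wz":0},{"tx":-0.02,"ty":-0.027,"tz":0.02,"wx":0,"wy":0,"wz":0},{"tx":-0.02,"ty":-0.027,"tz":0.02,"wx":0,"wy":0,"wz":0},{"tx":-0.02,"ty":-0.027,"tz":0.02,"wx":0,"wy":0,"wz":0},{"tx":0,"ty":0,"tz":0,"wx":0,"wy":0,"wz":0}]}}

```text
time_s: 0.82
tool_pos: [0.5436, -0.112, 0.3089]
ee_rot: [2.221, 2.215, 0.001]
wrist_force: [1.4, -0.8, 0.8]
grip_width: 1.0
```

Run:
```python
from h import *
snap('wrist','w1'); snap('scene','sc1'); print(readout.sense()['tool_pos'])
```

```text
[ 0.54490141 -0.1088979   0.30583106]
```

View pics/w1.png

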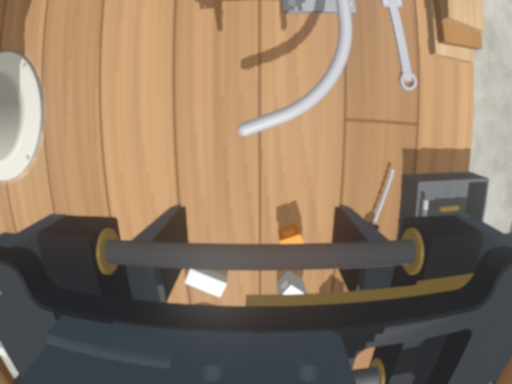

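Emit:
{"name": "arm_command", "arguments": {"moves": [{"tx":0.012,"ty":-0.038,"tz":0,"wx":0,"wy":0,"wz":0},{"tx":0.012,"ty":-0.038,"tz":0,"wx":0,"wy":0,"wz":0},{"tx":0.012,"ty":-0.038,"tz":0,"wx":0,"wy":0,"wz":0},{"tx":0.012,"ty":-0.038,"tz":0,"wx":0,"wy":0,"wz":0},{"tx":0.012,"ty":-0.038,"tz":0,"wx":0,"wy":0,"wz":0}]}}

```text
time_s: 1.33
tool_pos: [0.6059, -0.2987, 0.3036]
ee_rot: [-2.219, -2.222, 0.0]
wrist_force: [1.1, -0.2, 0.2]
grip_width: 1.001
```

Emit:
{"name": "arm_command", "arguments": {"moves": [{"tx":0,"ty":-0.04,"tz":0,"wx":0,"wy":0,"wz":0},{"tx":0,"ty":-0.04,"tz":0,"wx":0,"wy":0,"wz":0},{"tx":0,"ty":-0.04,"tz":0,"wx":0,"wy":0,"wz":0},{"tx":0,"ty":-0.02,"tz":0,"wx":0,"wy":0,"wz":0},{"tx":0,"ty":0,"tz":0,"wx":0,"wy":0,"wz":0}]}}

```text
time_s: 1.75
tool_pos: [0.6048, -0.4415, 0.3021]
ee_rot: [-2.223, -2.217, 0.001]
wrist_force: [0.7, 0.8, -0.1]
grip_width: 1.002
```

Run:
```python
from h import *
snap('wrist','w2'); snap('scene','sc2');snap('side','s2');print(readout.sense()['tool_pos'])
```

```text
[ 0.60561747 -0.43683188  0.30357749]
```

View pics/w2.png

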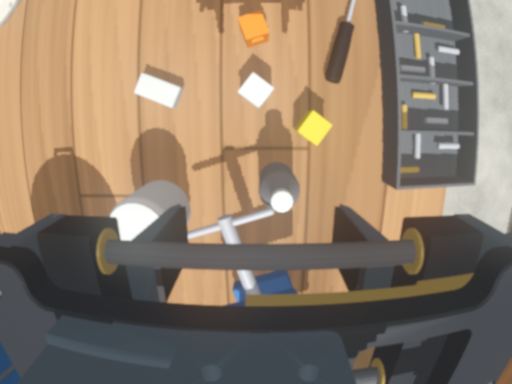

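View pics/sc2.png

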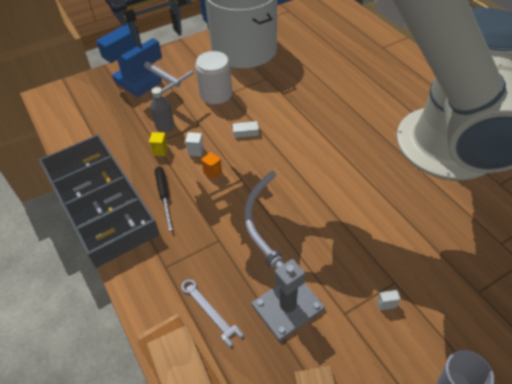

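View pics/s2.png

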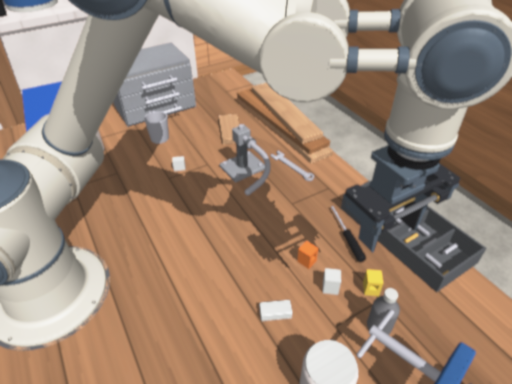

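```bash
cat >> h.py <<'E'
def crop(fn,x,y,W,H,k,out):
    im=cv2.imread('pics/'+fn+'.png')[y:y+H,x:x+W]; cv2.imwrite('pics/'+out,cv2.resize(im,None,fx=k,fy=k,interpolation=cv2.INTER_CUBIC))
E
python3 - <<'E'
from h import *
crop('w2',220,0,130,160,4,'a1.png');crop('w1',240,215,110,90,6,'a2.png');crop('sc2',140,115,120,80,6,'a3.png');crop('sc2',230,160,110,190,3,'a4.png')
E
cd pics; python3 -c "
import cv2,numpy as np
a=[cv2.imread(f) for f in ['a2.png','a3.png']]
h=max(i.shape[0] for i in a);w=max(i.shape[1] for i in a)
cv2.imwrite('a5.png',cv2.resize(np.vstack([cv2.copyMakeBorder(i,0,0,0,w-i.shape[1],0) for i in a]),None,fx=.58,fy=.58))"
```

```text
(no output)
```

View pics/a1.png

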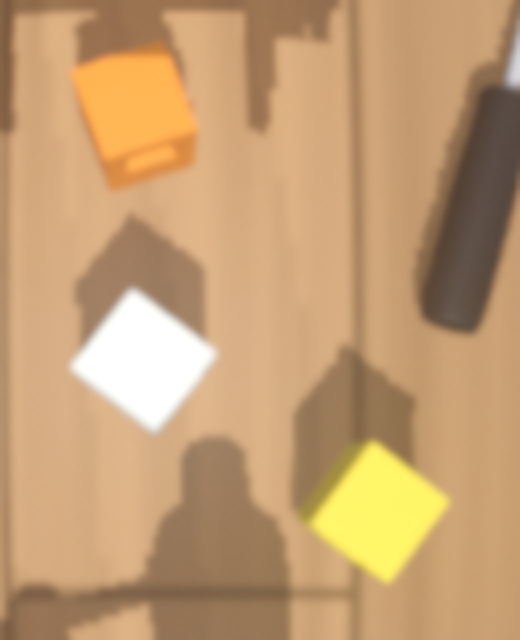

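View pics/a5.png

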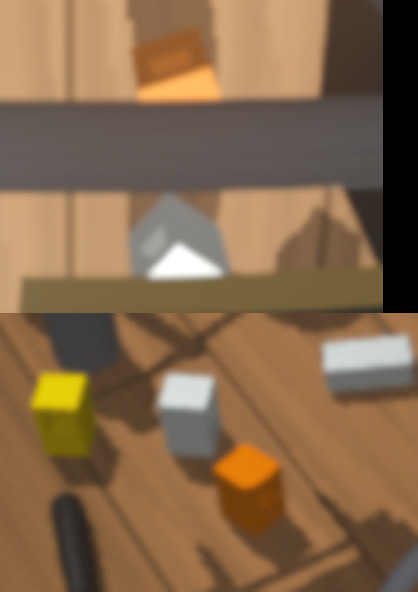

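View pics/a4.png

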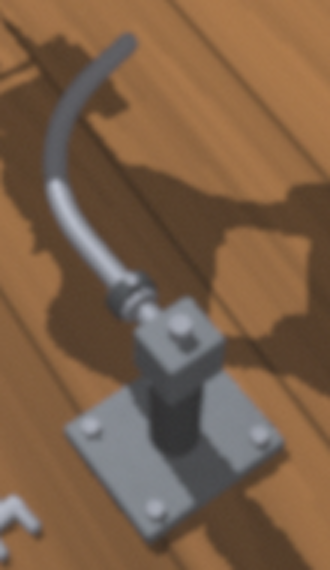

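```bash
cat > m1.py <<'E'
from h import *
# block corners w2
def quad(fn,wrist,box,thr,z,k=8):
    c=load(fn); x,y,W,H=box
    g=cv2.cvtColor(c['img'],cv2.COLOR_RGB2HSV)[y:y+H,x:x+W].astype(np.float32)
    g=cv2.resize(g,None,fx=k,fy=k,interpolation=cv2.INTER_CUBIC)
    m=((g[...,1]<60)&(g[...,2]>thr)).astype(np.uint8)
    cs,_=cv2.findContours(m,0,2); cn=max(cs,key=cv2.contourArea)
    r=cv2.minAreaRect(cn); b=cv2.boxPoints(r)
    b=(b+0.5)/k-0.5+[x,y]; return c,b
c,b=quad('w2',True,(220,55,70,70),190,.052)
P=np.array([pl(c,u,v,.052,True) for u,v in b]); print('w2 px',b.round(1)); print(P.round(4),'ctr',P.mean(0))
e=[P[(i+1)%4]-P[i] for i in range(4)]; print([(np.linalg.norm(q).round(4),np.degrees(np.arctan2(q[1],q[0])).round(1)) for q in e])
bot=[('side',load('s2'),390,294,False),('w',c,283,200,True),('sc',load('sc2'),155,91,False)]
print('bottle',tri([o[1:] for o in bot]))
s=load('s2');sc=load('sc2')
# block top centre approx: triangulate
ctr=b.mean(0); print('top tri side', tri([(c,ctr[0],ctr[1],True),(s,332.5,275.5,False)]), tri([(c,ctr[0],ctr[1],True),(sc,194.5,137.5,False)]))
print('proj top ctr', proj(s,P.mean(0)),proj(sc,P.mean(0)))
E
python3 m1.py
```

```text
w2 px [[235.6  91.8]
 [252.1  70. ]
 [275.4  87.6]
 [258.9 109.4]]
[[ 0.571  -0.3375  0.052 ]
 [ 0.5934 -0.3073  0.052 ]
 [ 0.625  -0.3319  0.052 ]
 [ 0.6026 -0.3621  0.052 ]] ctr [ 0.59798999 -0.33469122  0.052     ]
[(np.float64(0.0377), np.float64(53.3)), (np.float64(0.04), np.float64(-37.9)), (np.float64(0.0377), np.float64(-126.5)), (np.float64(0.0401), np.float64(142.1))]
bottle (array([ 0.63171578, -0.47008183,  0.12706698]), [np.float64(0.001068105452398568), np.float64(0.0019070074626897368), np.float64(0.002416150156277869)])
top tri side (array([ 0.59896096, -0.33612887,  0.05133047]), [np.float64(0.0016206881786485442), np.float64(0.0016206881786484846)]) (array([ 0.59685601, -0.3345088 ,  0.05177113]), [np.float64(0.0011988401666842398), np.float64(0.0011988401666843578)])
proj top ctr (np.float64(331.15299294741266), np.float64(274.80726818553205)) (np.float64(193.6224079660424), np.float64(137.65685988482625))
```

```bash
cat > m2.py <<'E'
from h import *
def mask(fn,box,k=4,smax=60,vmin=0):
    c=load(fn);x,y,W,H=box
    g=cv2.cvtColor(c['img'],cv2.COLOR_RGB2HSV)[y:y+H,x:x+W].astype(np.float32)
    g=cv2.resize(g,None,fx=k,fy=k,interpolation=cv2.INTER_LINEAR)
    m=((g[...,1]<smax)&(g[...,2]>vmin)).astype(np.uint8)
    n,l,st,_=cv2.connectedComponentsWithStats(m)
    m=(l==1+st[1:,4].argmax()).astype(np.uint8)
    return c,m
for fn,box,sm in [('w0',(200,0,110,245),50),('w1',(230,0,140,145),50),('sc2',(235,162,70,130),60)]:
    c,m=mask({'w0':'wrist0'}.get(fn,fn),box,4,sm)
    cv2.imwrite('pics/m_%s.png'%fn,m*255); np.save('pics/m_%s.npy'%fn,m)
E
python3 m2.py; cd pics; python3 -c "
import cv2,numpy as np
a=[cv2.imread(f'm_{f}.png') for f in ['w0','w1','sc2']]
h=max(i.shape[0] for i in a)
cv2.imwrite('mm.png',cv2.resize(np.hstack([cv2.copyMakeBorder(i,0,h-i.shape[0],0,10,0,value=(0,0,255)) for i in a]),None,fx=.55,fy=.55))"
```

```text
(no output)
```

View pics/mm.png

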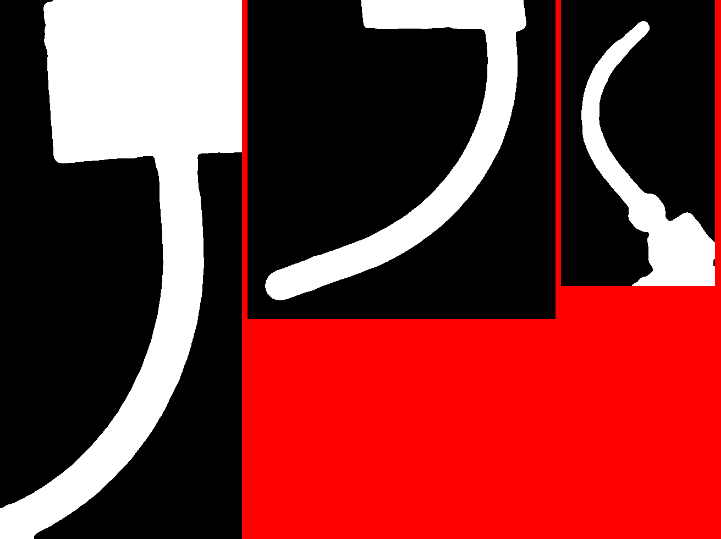

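```bash
cat > m3.py <<'E'
from h import *
from scipy.optimize import least_squares
H=0.13
def mid(fn,box,wrist,lo,sel):
    c=load({'w0':'wrist0'}.get(fn,fn)); m=np.load('pics/m_%s.npy'%fn)
    m=cv2.copyMakeBorder(m,1,1,1,1,cv2.BORDER_REPLICATE)
    d=cv2.distanceTransform(m,cv2.DIST_L2,5)[1:-1,1:-1]
    mx=cv2.dilate(d,np.ones((9,9)))
    ys,xs=np.where((d>=mx-0.35)&(d>lo[0])&(d<lo[1]))
    uv=np.c_[(xs+.5)/4-.5+box[0],(ys+.5)/4-.5+box[1]]
    uv=uv[sel(uv)]
    return np.array([pl(c,u,v,H,wrist)[:2] for u,v in uv]),uv
D={}
D['w0']=mid('w0',(200,0,110,245),True,(15,45),lambda p:(p[:,1]>75)&(p[:,1]<222)&(p[:,0]>215))
D['w1']=mid('w1',(230,0,140,145),True,(10,40),lambda p:(p[:,1]>17)&(p[:,0]>247))
D['sc2']=mid('sc2',(235,162,70,130),False,(8,25),lambda p:(p[:,1]<243)&(p[:,1]>177))
def curve(delta):
    pts=[np.array([0,-y]) for y in np.arange(0,90,.25)]
    a=np.radians(np.arange(0,75,.1)); arc=np.c_[-120+120*np.cos(a),-90-120*np.sin(a)]
    t=np.array([-np.sin(np.radians(75)),-np.cos(np.radians(75))])
    end=arc[-1]+np.arange(0,40,.25)[:,None]*t
    b=np.vstack([arc,end])-[0,-90]; c,s=np.cos(delta),np.sin(delta)
    b=b@np.array([[c,s],[-s,c]])+[0,-90]
    return np.vstack([pts,b])/1e3
def world(p,q): # q x0,y0,yaw
    c,s=np.cos(q[2]),np.sin(q[2]); return np.asarray(p)@np.array([[c,s],[-s,c]])+q[:2]
from scipy.spatial import cKDTree
def res(q,P):
    C=world(curve(q[3]),q); d,i=cKDTree(C).query(P); i=np.clip(i,1,len(C)-2)
    t=C[i+1]-C[i-1]; t/=np.linalg.norm(t,axis=1)[:,None]; e=P-C[i]
    return e[:,0]*t[:,1]-e[:,1]*t[:,0]
if __name__=='__main__':
    for n in D:
        P,uv=D[n]; print(n,len(P),P.min(0).round(4),P.max(0).round(4), 'width',)
    # tip points at z=.13
    for n,fn,u,v,w in [('w1','w1',239,131,True)]: print(pl(load(fn),u,v,H,w))
E
python3 m3.py
python3 - <<'E'
from m3 import *
# tip: extreme outline points
for fn,box,w in [('w1',(230,0,140,145),True),('sc2',(235,162,70,130),False)]:
    m=np.load('pics/m_%s.npy'%fn);c=load(fn);ys,xs=np.where(m)
    uv=np.c_[(xs+.5)/4-.5+box[0],(ys+.5)/4-.5+box[1]]
    t=np.array([-1,.27]) if fn=='w1' else np.array([.7,-.7])
    k=(uv@t); s=k>k.max()-0.4; p=uv[s].mean(0); print(fn,p,pl(c,*p,H,w))
    if fn=='w1': tw=(c,*p,w)
    else: ts=(c,*p,w)
print('tip tri',tri([tw,ts]))
E
```

```text
w0 528 [ 0.5986 -0.0242] [0.6435 0.103 ] width
w1 420 [ 0.5294 -0.0564] [0.6438 0.0792] width
sc2 176 [ 0.5405 -0.0546] [0.6434 0.0833] width
[ 0.52014266 -0.05929264  0.13      ]
w1 [237.9875 130.9375] [ 0.51899449 -0.05920737  0.13      ]
sc2 [273.64423077 172.00961538] [ 0.52041134 -0.06246843  0.13      ]
tip tri (array([ 0.52041993, -0.05977729,  0.13269171]), [np.float64(0.0014281876317617475), np.float64(0.0014281876317615032)])
```

```bash
cat > m4.py <<'E'
from m3 import *
tips={'w1':np.array([.5190,-.0592]),'sc2':np.array([.5204,-.0625])}
def tipm(q):
    C=world(curve(q[3]),q); t=C[-1]-C[-3]; return C[-1]+t/np.linalg.norm(t)*.00825
def fit(names,q0=(.64,.155,0,0)):
    def f(q):
        r=[]
        for n in names:
            e=res(q,D[n][0]); r.append(e/np.sqrt(len(e)))
            if n in tips: r.append((tipm(q)-tips[n]))
        r.append([(q[3])/np.radians(2)*.0005])
        return np.concatenate(r)*1e3
    s=least_squares(f,q0,x_scale=[.01,.01,.05,.05]); return s
if __name__=='__main__':
  for names in [['w1'],['sc2'],['w0','w1'],['w0','w1','sc2']]:
    s=fit(names);q=s.x
    print(names,q[:2].round(4),np.degrees(q[2:]).round(2),'cost',s.cost.round(3),'tip',tipm(q).round(4),[(n,(res(q,D[n][0]).std()*1e3).round(2)) for n in names])
E
python3 m4.py
python3 - <<'E'
from h import *
crop('sc2',250,245,80,100,6,'st.png')
crop('wrist0',205,0,125,85,6,'st2.png')
E
```

```text
['w1'] [0.6363 0.169 ] [ 4.57 -0.  ] cost 0.049 tip [ 0.519  -0.0593] [('w1', np.float64(0.27))]
['sc2'] [0.6346 0.1675] [ 5.35 -0.  ] cost 0.027 tip [ 0.5204 -0.0625] [('sc2', np.float64(0.23))]
['w0', 'w1'] [0.6358 0.1691] [ 4.75 -0.08] cost 0.088 tip [ 0.519  -0.0594] [('w0', np.float64(0.21)), ('w1', np.float64(0.19))]
['w0', 'w1', 'sc2'] [0.6351 0.1685] [5.01 0.06] cost 4.011 tip [ 0.5197 -0.0609] [('w0', np.float64(0.26)), ('w1', np.float64(0.39)), ('sc2', np.float64(0.54))]
```

View pics/st.png

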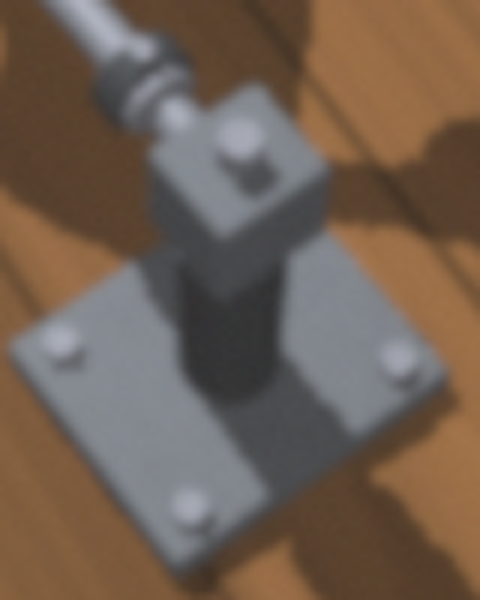

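View pics/st2.png

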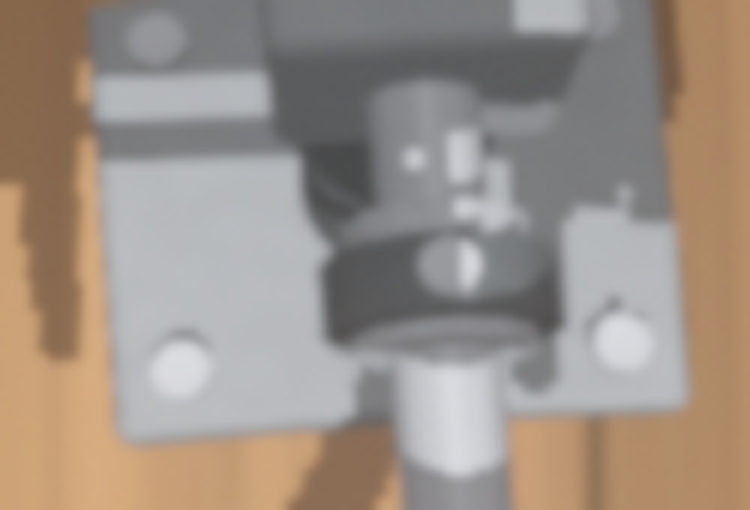

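Emit:
{"name": "arm_command", "arguments": {"moves": [{"tx":-0.0048,"ty":0.009,"tz":0,"wx":0,"wy":0,"wz":-0.0393},{"tx":-0.0048,"ty":0.009,"tz":0,"wx":0,"wy":0,"wz":-0.0393},{"tx":-0.0048,"ty":0.009,"tz":0,"wx":0,"wy":0,"wz":-0.0393},{"tx":-0.0048,"ty":0.009,"tz":0,"wx":0,"wy":0,"wz":-0.0393},{"tx":-0.0048,"ty":0.009,"tz":0,"wx":0,"wy":0,"wz":-0.0393}]}}

```text
time_s: 2.32
tool_pos: [0.5814, -0.3906, 0.3048]
ee_rot: [-2.794, -1.436, -0.0]
wrist_force: [0.3, -0.2, 0.7]
grip_width: 1.002
```

Emit:
{"name": "arm_command", "arguments": {"moves": [{"tx":-0.0048,"ty":0.009,"tz":0,"wx":0,"wy":0,"wz":-0.0393},{"tx":-0.0048,"ty":0.009,"tz":0,"wx":0,"wy":0,"wz":-0.0393},{"tx":-0.0048,"ty":0.009,"tz":0,"wx":0,"wy":0,"wz":-0.0393},{"tx":-0.0048,"ty":0.009,"tz":0,"wx":0,"wy":0,"wz":-0.0393},{"tx":-0.0048,"ty":0.009,"tz":0,"wx":0,"wy":0,"wz":-0.0393}]}}

```text
time_s: 2.73
tool_pos: [0.5572, -0.3456, 0.3048]
ee_rot: [-3.098, -0.519, 0.0]
wrist_force: [-0.2, -0.1, -1.0]
grip_width: 1.001
```

Emit:
{"name": "arm_command", "arguments": {"moves": [{"tx":-0.0048,"ty":0.009,"tz":0,"wx":0,"wy":0,"wz":-0.0393},{"tx":-0.0048,"ty":0.009,"tz":0,"wx":0,"wy":0,"wz":-0.0393},{"tx":-0.0048,"ty":0.009,"tz":0,"wx":0,"wy":0,"wz":-0.0393},{"tx":-0.0048,"ty":0.009,"tz":0,"wx":0,"wy":0,"wz":-0.0393},{"tx":-0.0048,"ty":0.009,"tz":0,"wx":0,"wy":0,"wz":-0.0393}]}}

```text
time_s: 3.15
tool_pos: [0.5331, -0.3007, 0.3049]
ee_rot: [-3.109, 0.447, 0.0]
wrist_force: [0.6, -0.8, -0.1]
grip_width: 1.001
```

Emit:
{"name": "arm_command", "arguments": {"moves": [{"tx":-0.0048,"ty":0.009,"tz":0,"wx":0,"wy":0,"wz":-0.0393},{"tx":-0.0048,"ty":0.009,"tz":0,"wx":0,"wy":0,"wz":-0.0393},{"tx":-0.0048,"ty":0.009,"tz":0,"wx":0,"wy":0,"wz":-0.0393},{"tx":0,"ty":0,"tz":0,"wx":0,"wy":0,"wz":0},{"tx":0,"ty":0,"tz":0,"wx":0,"wy":0,"wz":0}], "claw": 60}}

```text
time_s: 3.57
tool_pos: [0.5189, -0.2747, 0.3052]
ee_rot: [-2.979, 0.996, -0.001]
wrist_force: [0.3, -0.3, 0.1]
grip_width: 0.678
```

Run:
```python
from h import *
snap('wrist','w3');s=readout.sense();print(s['tool_pos'],s['joints'],s['grip_width'],(R.from_rotvec(s['ee_rot'])).as_matrix().round(4))
```

```text
[ 0.51903164 -0.27530822  0.30507363] [-5.89337011e-01  3.73754587e-01  1.32356417e+00  4.91861458e-05
  1.44384920e+00  1.62672823e+00] 0.6622439277846517 [[ 7.989e-01 -6.014e-01  4.000e-04]
 [-6.014e-01 -7.989e-01 -2.000e-04]
 [ 4.000e-04 -1.000e-04 -1.000e+00]]
```

View pics/w3.png

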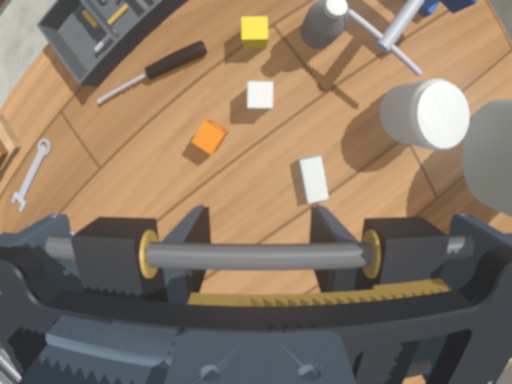

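Run:
```python
import sys
from h import *
exec(open('m1.py').read().split('c,b=quad')[0])
for fn,box in [('w2',(220,55,70,70)),('w3',(235,70,50,50))]:
  for thr in (190,215):
    c,b=quad(fn,True,box,thr,.052)
    P=np.array([pl(c,u,v,.0515,True) for u,v in b]); e=[P[(i+1)%4]-P[i] for i in range(4)]
    print(fn,thr,P.mean(0).round(4),[(np.linalg.norm(q).round(4),np.degrees(np.arctan2(q[1],q[0])).round(1)) for q in e])
  o=(c,*b.mean(0),True)
  if fn=='w2': o2=o
print(tri([o2,o]))
crop('w3',235,70,50,50,8,'b3.png')
```

```text
w2 190 [ 0.598  -0.3346  0.0515] [(np.float64(0.0377), np.float64(53.3)), (np.float64(0.04), np.float64(-37.9)), (np.float64(0.0377), np.float64(-126.5)), (np.float64(0.0401), np.float64(142.1))]
w2 215 [ 0.5979 -0.3348  0.0515] [(np.float64(0.0374), np.float64(53.3)), (np.float64(0.04), np.float64(-37.9)), (np.float64(0.0374), np.float64(-126.5)), (np.float64(0.0401), np.float64(142.1))]
w3 190 [ 0.5979 -0.3346  0.0515] [(np.float64(0.0392), np.float64(-38.2)), (np.float64(0.0371), np.float64(-128.1)), (np.float64(0.0392), np.float64(142.0)), (np.float64(0.0372), np.float64(51.9))]
w3 215 [ 0.5985 -0.3353  0.0515] [(np.float64(0.0374), np.float64(-37.5)), (np.float64(0.0364), np.float64(-127.5)), (np.float64(0.0374), np.float64(142.6)), (np.float64(0.0365), np.float64(52.5))]
(array([ 0.59807562, -0.33512732,  0.05418422]), [np.float64(0.00012167667072212546), np.float64(0.00012167667072212386)])
```

View pics/b3.png

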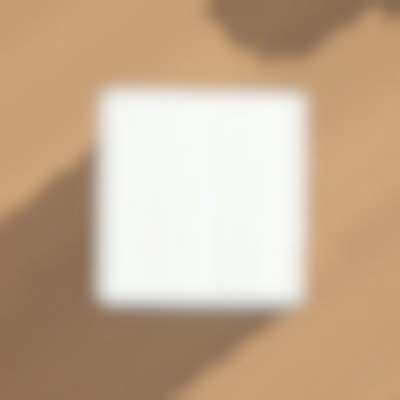

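Emit:
{"name": "arm_command", "arguments": {"moves": [{"tx":0.0158,"ty":-0.0118,"tz":-0.033,"wx":0,"wy":0,"wz":0},{"tx":0.0158,"ty":-0.0118,"tz":-0.033,"wx":0,"wy":0,"wz":0},{"tx":0.0158,"ty":-0.0118,"tz":-0.033,"wx":0,"wy":0,"wz":0},{"tx":0.0158,"ty":-0.0118,"tz":-0.033,"wx":0,"wy":0,"wz":0},{"tx":0.0158,"ty":-0.0118,"tz":-0.033,"wx":0,"wy":0,"wz":-0.003}]}}

```text
time_s: 4.03
tool_pos: [0.5986, -0.3357, 0.138]
ee_rot: [2.974, -1.012, 0.0]
wrist_force: [0.6, -0.8, 0.6]
grip_width: 0.658
```

Emit:
{"name": "arm_command", "arguments": {"moves": [{"tx":0,"ty":0,"tz":-0.03,"wx":0,"wy":0,"wz":0},{"tx":0,"ty":0,"tz":-0.025,"wx":0,"wy":0,"wz":0},{"tx":0,"ty":0,"tz":-0.025,"wx":0,"wy":0,"wz":0},{"tx":0,"ty":0,"tz":-0.025,"wx":0,"wy":0,"wz":0},{"tx":0,"ty":0,"tz":-0.005,"wx":0,"wy":0,"wz":0}]}}

```text
time_s: 4.45
tool_pos: [0.596, -0.3339, 0.0254]
ee_rot: [-2.972, 1.013, 0.009]
wrist_force: [-0.5, 1.1, -1.0]
grip_width: 0.658
```

Emit:
{"name": "arm_command", "arguments": {"moves": [{"tx":0,"ty":0,"tz":0,"wx":0,"wy":0,"wz":0},{"tx":0,"ty":0,"tz":0,"wx":0,"wy":0,"wz":0}]}}

```text
time_s: 4.62
tool_pos: [0.5982, -0.3354, 0.0307]
ee_rot: [2.972, -1.017, 0.001]
wrist_force: [0.9, -0.3, 0.8]
grip_width: 0.656
```

Emit:
{"name": "arm_command", "arguments": {"moves": [{"tx":0,"ty":0,"tz":0,"wx":0,"wy":0,"wz":0},{"tx":0,"ty":0,"tz":0,"wx":0,"wy":0,"wz":0},{"tx":0,"ty":0,"tz":0,"wx":0,"wy":0,"wz":0},{"tx":0,"ty":0,"tz":0,"wx":0,"wy":0,"wz":0},{"tx":0,"ty":0,"tz":0,"wx":0,"wy":0,"wz":0}], "claw": 20}}

```text
time_s: 5.03
tool_pos: [0.5979, -0.3352, 0.0307]
ee_rot: [2.971, -1.019, 0.002]
wrist_force: [-0.1, 0.4, 6.8]
grip_width: 0.372
```

Emit:
{"name": "arm_command", "arguments": {"moves": [{"tx":0,"ty":0,"tz":0,"wx":0,"wy":0,"wz":0},{"tx":0,"ty":0,"tz":0,"wx":0,"wy":0,"wz":0},{"tx":0,"ty":0,"tz":0,"wx":0,"wy":0,"wz":0},{"tx":0,"ty":0,"tz":0,"wx":0,"wy":0,"wz":0},{"tx":0,"ty":0,"tz":0,"wx":0,"wy":0,"wz":0}]}}

```text
time_s: 5.45
tool_pos: [0.5979, -0.3352, 0.0307]
ee_rot: [2.971, -1.019, 0.002]
wrist_force: [-1.0, 0.9, 8.2]
grip_width: 0.37
```

Run:
```python
from h import *
snap('wrist','w4');snap('side','s4');s=readout.sense();print(s)
crop('s4',280,220,110,110,6,'s4c.png')
```

```text
{'time_s': 5.55, 'joints': array([-5.98033039e-01,  7.85317104e-01,  1.35365055e+00,  1.63879049e-05,
        1.00149446e+00,  1.63359709e+00]), 'joint_velocities': array([ 4.27781205e-05,  1.12826388e-03,  1.63337597e-03, -1.90675321e-03,
       -3.14732205e-04,  1.12542501e-03]), 'effort': array([-1.22721959e-01, -9.90263128e+01, -2.84519613e+01,  3.05173430e-02,
       -5.21703344e-01,  1.01284386e-02]), 'tool_pos': array([ 0.59795238, -0.33523506,  0.03075504]), 'ee_rot': array([ 2.97137988e+00, -1.01917046e+00,  1.71821624e-03]), 'wrist_force': array([-0.50832972,  0.70710619,  6.76169017]), 'ft_torque': array([1.58330863e-01, 3.62177288e-01, 2.85525349e-04]), 'grip_width': 0.37648926833728186}
```

View pics/s4c.png

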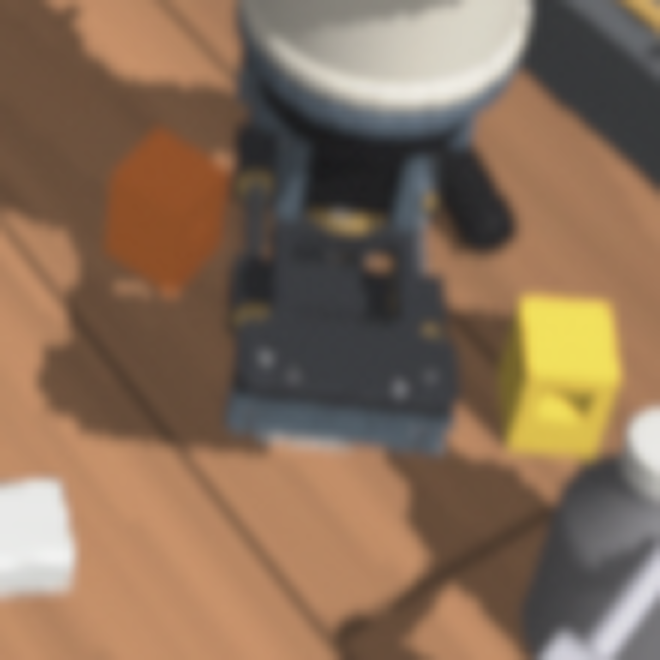

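```bash
cat > path.py <<'E'
from m3 import *
import sys
def pose(s,q):
    """s = arclength from root(0,0) along bar, mm. returns world xy, inward angle deg. total straight 90, arc 157.08, end 40"""
    d=q[3]
    if s<90: p=np.array([0,-s]);a=90.
    elif s<247.08:
        th=(s-90)/120; p=np.array([-120+120*np.cos(th),-90-120*np.sin(th)]);a=90-np.degrees(th)
        # bore centre rides so block ends symmetric about chord: shift toward outer? keep centre-line
    else:
        th=np.radians(75);p=np.array([-120+120*np.cos(th),-90-120*np.sin(th)])+(s-247.08)*np.array([-np.sin(th),-np.cos(th)]);a=15.
    if s>90:
        c,sn=np.cos(d),np.sin(d);p=(p-[0,-90])@np.array([[c,sn],[-sn,c]])+[0,-90];a+=np.degrees(d)
    return world(p/1e3,q),a+np.degrees(q[2])
Q=np.array([.6351,.1685,np.radians(5.0),0.0])
if __name__=='__main__':
    for s in [330,295,287,267.1,247,168.5,90,60,50,40]: 
        p,a=pose(s,Q); print(s,p.round(4),round(a,2))
E
python3 path.py
```

```text
330 [ 0.4865 -0.0727] 20.0
295 [ 0.5194 -0.0608] 20.0
287 [ 0.5269 -0.058 ] 20.0
267.1 [ 0.5456 -0.0512] 20.0
247 [ 0.5645 -0.0444] 20.04
168.5 [0.6246 0.0039] 57.52
90 [0.6429 0.0788] 95.0
60 [0.6403 0.1087] 95.0
50 [0.6395 0.1187] 95.0
40 [0.6386 0.1287] 95.0
```

Emit:
{"name": "arm_command", "arguments": {"moves": [{"tx":0,"ty":0,"tz":0.01,"wx":0,"wy":0,"wz":0},{"tx":0,"ty":0,"tz":0.02,"wx":0,"wy":0,"wz":0},{"tx":0,"ty":0,"tz":0.03,"wx":0,"wy":0,"wz":0},{"tx":0,"ty":0,"tz":0.04,"wx":0,"wy":0,"wz":0},{"tx":0,"ty":0,"tz":0.04,"wx":0,"wy":0,"wz":0}]}}

```text
time_s: 5.97
tool_pos: [0.5969, -0.3345, 0.1715]
ee_rot: [-2.971, 1.019, 0.002]
wrist_force: [1.3, -1.1, -1.5]
grip_width: 0.372
```

Emit:
{"name": "arm_command", "arguments": {"moves": [{"tx":-0.0128,"ty":0.029,"tz":0,"wx":0,"wy":0,"wz":0.0356},{"tx":-0.0128,"ty":0.029,"tz":0,"wx":0,"wy":0,"wz":0.0356},{"tx":-0.0128,"ty":0.029,"tz":0,"wx":0,"wy":0,"wz":0.0356},{"tx":-0.0128,"ty":0.029,"tz":0,"wx":0,"wy":0,"wz":0.0356},{"tx":-0.0128,"ty":0.029,"tz":0,"wx":0,"wy":0,"wz":0.0356}]}}

```text
time_s: 6.38
tool_pos: [0.5327, -0.1887, 0.1706]
ee_rot: [3.138, -0.151, 0.001]
wrist_force: [0.3, 0.7, -2.9]
grip_width: 0.37
```

Emit:
{"name": "arm_command", "arguments": {"moves": [{"tx":-0.0128,"ty":0.029,"tz":0,"wx":0,"wy":0,"wz":0.0356},{"tx":-0.0128,"ty":0.029,"tz":0,"wx":0,"wy":0,"wz":0.0356},{"tx":-0.0128,"ty":0.029,"tz":0,"wx":0,"wy":0,"wz":0.0356},{"tx":-0.0128,"ty":0.029,"tz":0,"wx":0,"wy":0,"wz":0.0356},{"tx":0,"ty":0,"tz":-0.02,"wx":0,"wy":0,"wz":0}]}}

```text
time_s: 6.8
tool_pos: [0.481, -0.0703, 0.1527]
ee_rot: [3.092, 0.556, 0.004]
wrist_force: [1.9, -0.7, -1.9]
grip_width: 0.373
```

Emit:
{"name": "arm_command", "arguments": {"moves": [{"tx":0,"ty":0,"tz":-0.022,"wx":0,"wy":0,"wz":0},{"tx":0,"ty":0,"tz":0,"wx":0,"wy":0,"wz":0},{"tx":0,"ty":0,"tz":0,"wx":0,"wy":0,"wz":0}]}}

```text
time_s: 7.05
tool_pos: [0.482, -0.0739, 0.1281]
ee_rot: [-3.094, -0.54, 0.002]
wrist_force: [-0.1, -0.7, -0.7]
grip_width: 0.371
```

Run:
```python
from h import *
snap('wrist','w5');snap('side','s5');snap('scene','sc5');s=readout.sense();print(s['tool_pos'],s['joints'],s['wrist_force'],s['ft_torque']);M=R.from_rotvec(s['ee_rot']).as_matrix();print(M.round(4),np.degrees(np.arctan2(M[1,0],M[0,0])))
crop('s5',200,120,110,110,6,'s5c.png');crop('sc5',230,140,110,110,6,'sc5c.png')
```

```text
[ 0.48310981 -0.07445244  0.12907878] [-2.75152075e-01  4.34225474e-01  1.78991256e+00  2.16421886e-05
  9.15944128e-01  9.50566762e-01] [-0.20309832 -0.53333616 -0.85290704] [0.05309672 0.0987599  0.06947454]
[[ 9.411e-01  3.383e-01  1.500e-03]
 [ 3.383e-01 -9.411e-01 -4.000e-04]
 [ 1.200e-03  9.000e-04 -1.000e+00]] 19.770759939327995
```

View pics/s5c.png

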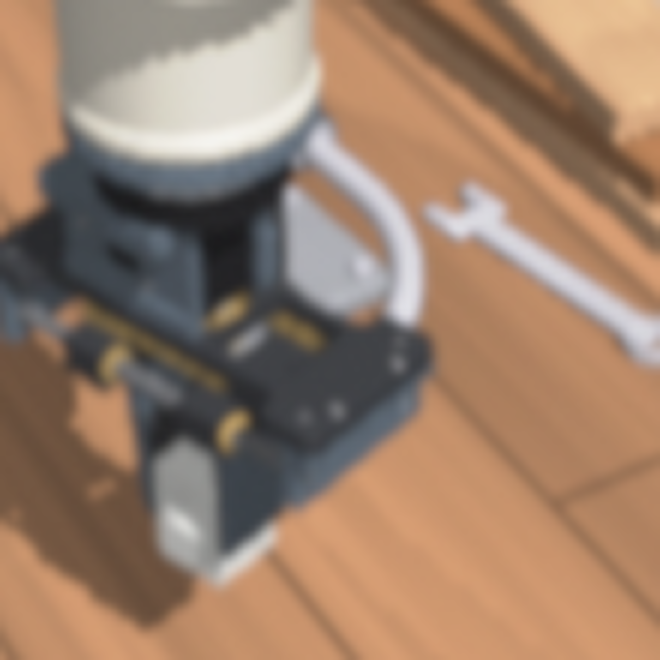

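View pics/sc5c.png

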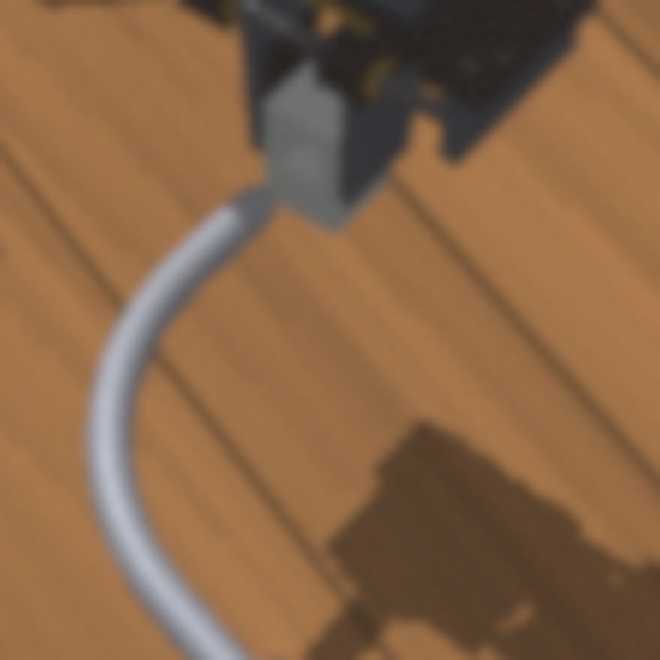

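View pics/w5.png

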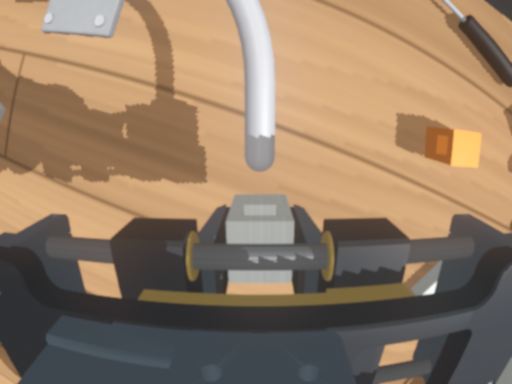

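Run:
```python
from h import *
crop('w5',200,130,120,110,6,'w5c.png')
c=load('w5')
s=readout.sense();T=s['tool_pos'];M=R.from_rotvec(s['ee_rot']).as_matrix()
# predicted bore front centre, corners of front face
fx=M[:,0];fy=M[:,1]
zb=T[2]-0.0307
for n,f,l,h in [('bore',18,0,33),('bfl',18,-17,0),('bfr',18,17,0),('tfl',18,-17,52),('tfr',18,17,52),('boreTL',18,-9.5,42.5),('boreBR',18,9.5,23.5)]:
    p=np.array([T[0],T[1],zb])+fx*f/1e3+fy*l/1e3+np.array([0,0,h/1e3]); print(n,np.round(proj(c,p,True),1))
```

```text
bore [262.6 208.6]
bfl [236.4 193.1]
bfr [288.  193.1]
tfl [228.3 220.4]
tfr [297.5 220.4]
boreTL [244.5 214.2]
boreBR [278.8 203.6]
```

View pics/w5c.png

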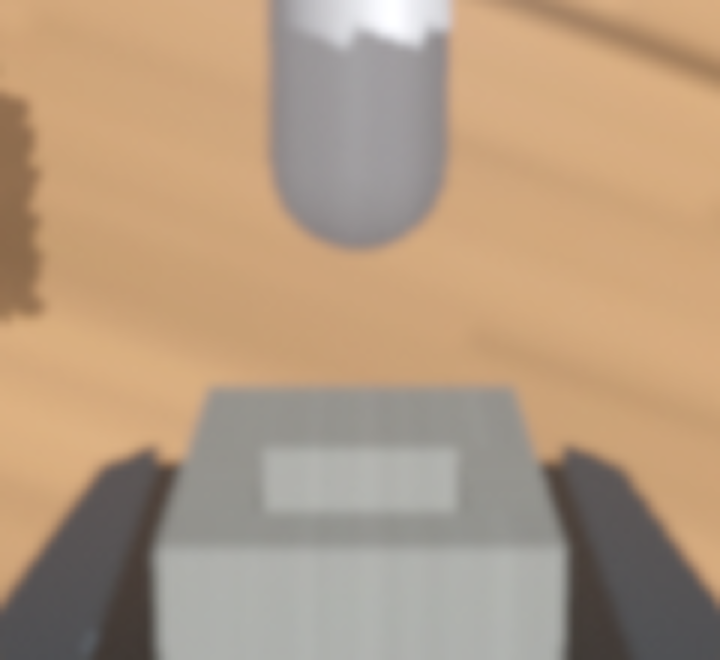

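Run:
```python
from h import *
c=load('w5'); s=readout.sense();T=s['tool_pos'];M=R.from_rotvec(s['ee_rot']).as_matrix()
im=c['img'];k=4;x,y,W,H=225,60,70,112
g=cv2.cvtColor(im,cv2.COLOR_RGB2HSV)[y:y+H,x:x+W].astype(np.float32);g=cv2.resize(g,None,fx=k,fy=k)
m=(g[...,1]<50)
for r in list(range(4,440,24)):
    xs=np.where(m[r])[0]
    if len(xs)<20: continue
    l=(xs.min()+.5)/k-.5+x;rr=(xs.max()+.5)/k-.5+x;v=(r+.5)/k-.5+y
    P=[M.T@(pl(c,u,v,.13,True)-T) for u in (l,rr)]
    print(round(v,1),round(l,1),round(rr,1),'fwd',(P[0][0]*1e3).round(1),'lat',(P[0][1]*1e3).round(2),(P[1][1]*1e3).round(2),'mid',((P[0][1]+P[1][1])*500).round(2))
# bore centre lateral
print('bore lat', [(M.T@(pl(c,u,210,.13,True)-T)*1e3).round(2) for u in (243.7,260.2,276.7)])
v=np.where(m.any(1))[0].max()/k+y; print('tip row',v,(M.T@(pl(c,260,v,.13,True)-T)*1e3).round(2))
```

```text
60.6 243.6 274.1 fwd 97.8 lat -10.03 5.85 mid -2.09
66.6 244.1 274.4 fwd 94.5 lat -9.77 5.97 mid -1.9
72.6 244.4 274.6 fwd 91.2 lat -9.63 6.1 mid -1.76
78.6 244.6 274.9 fwd 88.0 lat -9.5 6.24 mid -1.63
84.6 244.6 275.1 fwd 84.8 lat -9.5 6.37 mid -1.56
90.6 244.6 275.1 fwd 81.6 lat -9.5 6.38 mid -1.56
96.6 244.9 275.1 fwd 78.4 lat -9.37 6.38 mid -1.49
102.6 244.9 275.1 fwd 75.2 lat -9.38 6.39 mid -1.49
108.6 244.9 274.9 fwd 72.0 lat -9.38 6.28 mid -1.55
114.6 244.4 274.9 fwd 68.9 lat -9.65 6.29 mid -1.68
120.6 244.9 274.9 fwd 65.7 lat -9.4 6.31 mid -1.55
126.6 244.9 275.1 fwd 62.5 lat -9.42 6.46 mid -1.48
132.6 244.9 274.9 fwd 59.4 lat -9.43 6.35 mid -1.54
138.6 245.1 273.9 fwd 56.2 lat -9.32 5.84 mid -1.74
144.6 245.1 273.6 fwd 53.0 lat -9.34 5.73 mid -1.8
150.6 245.1 273.6 fwd 49.8 lat -9.36 5.76 mid -1.8
156.6 245.1 273.4 fwd 46.5 lat -9.39 5.65 mid -1.87
162.6 246.9 271.9 fwd 43.3 lat -8.48 4.88 mid -1.8
168.6 252.4 266.4 fwd 40.0 lat -5.55 1.96 mid -1.8
bore lat [array([ 16.71, -10.5 ,  -0.91]), array([16.73, -1.33, -0.9 ]), array([16.73,  7.85, -0.89])]
tip row 171.0 [38.73 -1.46 -0.87]
```

Run:
```python
from h import *
s=readout.sense();print(s['time_s'],s['tool_pos'],s['wrist_force'],s['ft_torque'])
```

```text
7.2 [ 0.48310981 -0.07445244  0.12907878] [-0.20309832 -0.53333616 -0.85290704] [0.05309672 0.0987599  0.06947454]
```

Emit:
{"name": "arm_command", "arguments": {"moves": [{"tx":0.0038,"ty":0.0014,"tz":-0.0005,"wx":0,"wy":0,"wz":0},{"tx":0.0038,"ty":0.0014,"tz":0,"wx":0,"wy":0,"wz":0},{"tx":0.0038,"ty":0.0014,"tz":0,"wx":0,"wy":0,"wz":0},{"tx":0.0038,"ty":0.0014,"tz":0,"wx":0,"wy":0,"wz":0},{"tx":0,"ty":0,"tz":0,"wx":0,"wy":0,"wz":0}]}}

```text
time_s: 7.62
tool_pos: [0.4987, -0.0682, 0.1276]
ee_rot: [3.095, 0.54, 0.001]
wrist_force: [0.4, 0.0, -1.5]
grip_width: 0.368
```

Run:
```python
from h import *
snap('wrist','w6');snap('side','s6');s=readout.sense();print(s['time_s'],s['tool_pos'],s['wrist_force'],s['ft_torque'])
crop('w6',200,130,120,110,6,'w6c.png')
```

```text
7.7167 [ 0.49772362 -0.06828075  0.12735399] [-0.09768149 -0.45016829 -1.42362603] [-0.04908569  0.06434213  0.02293971]
```

View pics/w6c.png

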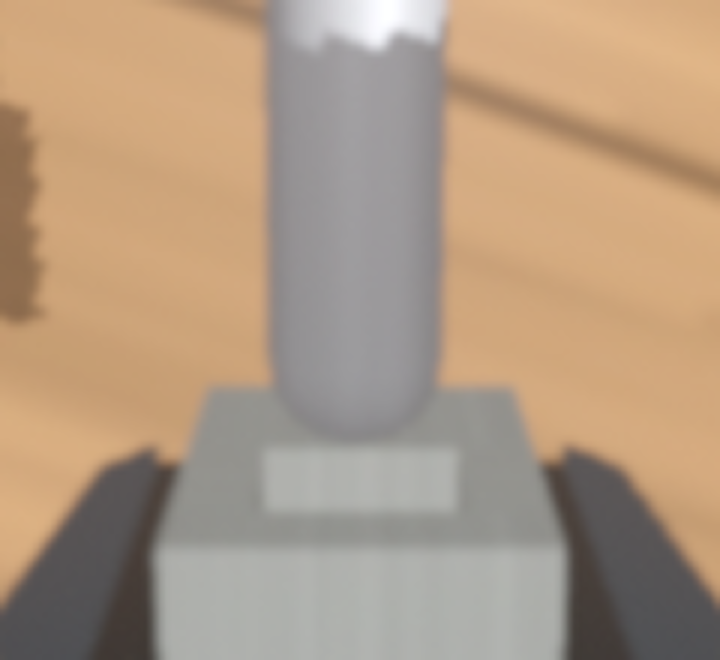

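Emit:
{"name": "arm_command", "arguments": {"moves": [{"tx":0.0017,"ty":0.0014,"tz":0,"wx":0,"wy":0,"wz":0},{"tx":0.0028,"ty":0.001,"tz":0,"wx":0,"wy":0,"wz":0},{"tx":0.0028,"ty":0.001,"tz":0,"wx":0,"wy":0,"wz":0},{"tx":0.0028,"ty":0.001,"tz":0,"wx":0,"wy":0,"wz":0}]}}

```text
time_s: 8.05
tool_pos: [0.508, -0.0639, 0.1274]
ee_rot: [-3.095, -0.54, -0.0]
wrist_force: [-0.3, -0.3, -1.1]
grip_width: 0.371
```

Emit:
{"name": "arm_command", "arguments": {"moves": [{"tx":0.0019,"ty":0.0007,"tz":0,"wx":0,"wy":0,"wz":0},{"tx":0.0019,"ty":0.0007,"tz":0,"wx":0,"wy":0,"wz":0},{"tx":0,"ty":0,"tz":0,"wx":0,"wy":0,"wz":0}]}}

```text
time_s: 8.3
tool_pos: [0.5119, -0.0625, 0.1274]
ee_rot: [3.095, 0.54, 0.0]
wrist_force: [-0.3, -0.5, -2.5]
grip_width: 0.369
```

Run:
```python
from h import *
snap('wrist','w7');s=readout.sense();print(s['time_s'],s['tool_pos'],s['wrist_force'],s['ft_torque'])
crop('w7',200,130,120,110,6,'w7c.png')
```

```text
8.35 [ 0.51161015 -0.0625385   0.12734979] [ 0.04110954 -0.24117423 -1.71530967] [0.02828269 0.08182937 0.00499234]
```

View pics/w7c.png

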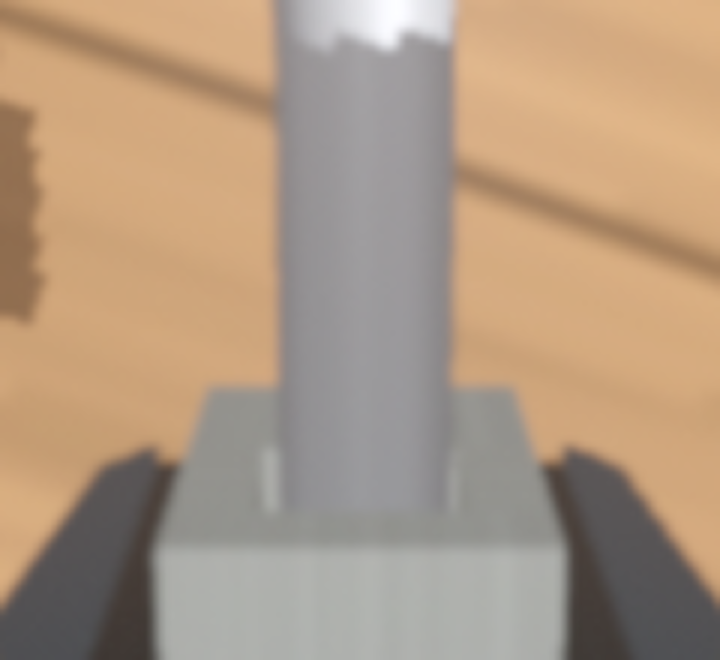

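```bash
cat > near.py <<'E'
from h import *
from scipy.spatial import cKDTree
BL,BF=1.33e-3,1.3e-3
def edges_mid(fn,T,M,vmax=None,fmax=.11,umin=150,umax=340,top=5):
    """bar midline points ahead of block, in robot frame (bias corrected)"""
    c=load(fn);k=4
    g=cv2.cvtColor(c['img'],cv2.COLOR_RGB2HSV).astype(np.float32)[top:194,umin:umax]
    g=cv2.resize(g,None,fx=k,fy=k); m=(g[...,1]<50).astype(np.uint8)
    n,l,st,_=cv2.connectedComponentsWithStats(m)
    # component just above block front face
    lab=l[-8,:]; lab=lab[lab>0]; lab=np.bincount(lab).argmax(); m=(l==lab).astype(np.uint8)
    cs,_=cv2.findContours(m,cv2.RETR_EXTERNAL,cv2.CHAIN_APPROX_NONE); cn=max(cs,key=cv2.contourArea)[:,0,:]
    d=cv2.distanceTransform(cv2.copyMakeBorder(m,1,1,1,1,cv2.BORDER_REPLICATE),cv2.DIST_L2,5)[1:-1,1:-1]
    mx=cv2.dilate(d,np.ones((9,9)));ys,xs=np.where((d>=mx-.35)&(d>30)&(d<85))
    uv=np.c_[(xs+.5)/k-.5+umin,(ys+.5)/k-.5+top]
    uv=uv[(uv[:,1]<185)]
    L=np.array([M.T@(pl(c,u,v,.13,True)-T) for u,v in uv])
    L[:,1]+=BL; L[:,0]+=BF
    L=L[(L[:,0]<fmax)]
    W=(M@L.T).T+T
    return W[:,:2],L
E
cat > fitn.py <<'E'
from near import *; from m3 import curve,world,res; from path import pose
from scipy.optimize import least_squares
import json,os,sys
def add(fn):
    s=readout.sense(); DB=json.load(open('db.json')) if os.path.exists('db.json') else {}
    DB[fn]=[list(s['tool_pos']),list(s['ee_rot'])]; json.dump(DB,open('db.json','w'))
def fit(fns,Q0=(.6351,.1685,np.radians(5),0),wprior=0.3,fmax=.10):
    DB=json.load(open('db.json')); PP=[]
    for f in fns:
        T,r=DB[f];W,L=edges_mid(f,np.array(T),R.from_rotvec(r).as_matrix(),fmax=fmax); PP.append(W)
        for a in (20,30,40,60,80,95):
            i=np.abs(L[:,0]*1e3-a)<3
            if i.any(): print(f,'fwd',a,'lat',(L[i,1].mean()*1e3).round(2))
    Q0=np.array(Q0)
    # tip along-bar position fixes the along coordinate: keep Q0 component along by prior
    def g(q): return np.concatenate([res(q,P)/np.sqrt(len(P))*1e3 for P in PP]+[(q[:2]-Q0[:2])*1e3*wprior*.1,[(q[2]-Q0[2])*57*.1,(q[3])*57*.2]])
    s=least_squares(g,Q0,x_scale=[.01,.01,.05,.05]); q=s.x
    print('Q',q[:2].round(4),np.degrees(q[2:]).round(2),'rms',[(np.sqrt((res(q,P)**2).mean())*1e3).round(2) for P in PP]); return q
def where(q,T,r):
    M=R.from_rotvec(r).as_matrix();ang=np.degrees(np.arctan2(M[1,0],M[0,0]))
    S=np.arange(20,340,.5);C=np.array([pose(s,q)[0] for s in S]);i=np.linalg.norm(C-np.array(T)[:2],axis=1).argmin()
    p,a=pose(S[i],q);n=np.array([-np.sin(np.radians(a)),np.cos(np.radians(a))])
    print('s',S[i],'left-offset mm',((np.array(T)[:2]-p)@n*1e3).round(2),'yaw err',round(ang-a,2)); return S[i]
E
python3 - <<'E'
import json,os
from fitn import *
d={'w5':[[ 0.48310981,-0.07445244,0.12907878],list(R.from_matrix(np.array([[.9411,.3383,0],[.3383,-.9411,0],[0,0,-1]])).as_rotvec())]}
json.dump(d,open('db.json','w'))
add('w7')
q=fit(['w5','w7']); s=readout.sense(); where(q,s['tool_pos'],s['ee_rot'])
for x in (287,267,247,230,210,168.5,90,50): p,a=pose(x,q);print(x,p.round(4),round(a,2))
E
```

```text
Traceback (most recent call last):
  File "fitn.py", line 10, in fit
    T,r=DB[f];W,L=edges_mid(f,np.array(T),R.from_rotvec(r).as_matrix(),fmax=fmax); PP.append(W)
                  ~~~~~~~~~^^^^^^^^^^^^^^^^^^^^^^^^^^^^^^^^^^^^^^^^^^^^^^^^^^^^^^
  File "near.py", line 11, in edges_mid
    lab=l[-8,:]; lab=lab[lab>0]; lab=np.bincount(lab).argmax(); m=(l==lab).astype(np.uint8)
                                     ~~~~~~~~~~~~~~~~~~~~~~~^^
ValueError: attempt to get argmax of an empty sequence
```

```bash
python3 - <<'E'
t=open('near.py').read()
t=t.replace("lab=l[-8,:]; lab=lab[lab>0]; lab=np.bincount(lab).argmax();","sub=l[:,(240-umin)*k:(280-umin)*k]; yy,xx=np.where(sub>0); j=yy.argmax(); lab=sub[yy[j],xx[j]];")
open('near.py','w').write(t)
E
python3 - <<'E'
from fitn import *
q=fit(['w5','w7']); s=readout.sense(); where(q,s['tool_pos'],s['ee_rot'])
for x in (287,267,247,230,210,168.5,90,50): p,a=pose(x,q);print(x,p.round(4),round(a,2))
E
```

```text
w5 fwd 60 lat -0.34
w5 fwd 80 lat -0.19
w5 fwd 95 lat -0.54
w7 fwd 40 lat 1.12
w7 fwd 60 lat 1.12
w7 fwd 80 lat -0.91
w7 fwd 95 lat -4.96
Q [0.6371 0.1681] [ 4.85 -0.11] rms [np.float64(0.13), np.float64(0.11)]
s 304.0 left-offset mm 1.2 yaw err 0.07
287 [ 0.5281 -0.0579] 19.74
267 [ 0.5469 -0.0511] 19.74
247 [ 0.5657 -0.0444] 19.78
230 [ 0.5813 -0.0375] 27.9
210 [ 0.5981 -0.0267] 37.45
168.5 [0.6261 0.0036] 57.26
90 [0.6447 0.0785] 94.85
50 [0.6413 0.1183] 94.85
```

Run:
```python
from fitn import *
DB=json.load(open('db.json'))
for f in DB:
    T,r=DB[f];M=R.from_rotvec(r).as_matrix();c=load(f)
    print(f,(M.T@(c['position']-T)*1e3).round(2), R.from_matrix(M.T@R.from_rotvec(c['orientation']).as_matrix()).as_rotvec().round(4))
c=load('wrist0');T=np.array([.6247,0,.2245]);M=np.array([[0,1,0],[1,0,0],[0,0,-1.]]);print((M.T@(c['position']-T)*1e3).round(2),R.from_matrix(M.T@R.from_rotvec(c['orientation']).as_matrix()).as_rotvec().round(4))
```

```text
w5 [  68.39   -1.48 -157.93] [2.0883 2.0865 0.266 ]
w7 [  69.32   -0.62 -159.11] [2.0881 2.0877 0.2633]
[  70.1    -0.63 -158.94] [2.0891 2.0883 0.2647]
```

```bash
sed -i 's/^BL,BF=.*/BL,BF=0.47e-3,0.3e-3/' near.py
cat >> near.py <<'E'
CT=np.array([69.5,-.63,-159.0])/1e3; RT=R.from_rotvec([2.0885,2.0880,.2645])
def toolpose(fn):
    c=load(fn); Mr=R.from_rotvec(c['orientation'])*RT.inv(); M=Mr.as_matrix(); return c['position']-M@CT,M
E
python3 - <<'E'
t=open('fitn.py').read()
t=t.replace("T,r=DB[f];W,L=edges_mid(f,np.array(T),R.from_rotvec(r).as_matrix(),fmax=fmax)","T,M=toolpose(f);W,L=edges_mid(f,T,M,fmax=fmax)").replace("DB=json.load(open('db.json')); PP","PP")
open('fitn.py','w').write(t)
E
python3 - <<'E'
from fitn import *
q=fit(['w5','w6','w7']); T,M=toolpose('w7'); print(T); s=readout.sense(); where(q,s['tool_pos'],s['ee_rot']);where(q,T,R.from_matrix(M).as_rotvec())
for x in (287,267,247,230,210,168.5,90,50): p,a=pose(x,q);print(x,p.round(4),round(a,2))
E
```

```text
w5 fwd 60 lat -0.36
w5 fwd 80 lat -0.18
w5 fwd 95 lat -0.49
w6 fwd 30 lat -0.88
w6 fwd 40 lat -0.82
w6 fwd 60 lat -0.71
w6 fwd 80 lat -0.92
w6 fwd 95 lat -3.22
w7 fwd 30 lat 0.07
w7 fwd 40 lat 0.1
w7 fwd 60 lat 0.1
w7 fwd 80 lat -2.11
w7 fwd 95 lat -6.18
Q [0.6361 0.1682] [ 4.69 -0.11] rms [np.float64(0.13), np.float64(0.08), np.float64(0.11)]
[ 0.51152195 -0.06275412  0.12745205]
s 302.5 left-offset mm 0.21 yaw err 0.23
s 303.0 left-offset mm 0.03 yaw err 0.23
287 [ 0.5264 -0.0575] 19.58
267 [ 0.5453 -0.0508] 19.58
247 [ 0.5641 -0.0441] 19.62
230 [ 0.5797 -0.0373] 27.73
210 [ 0.5965 -0.0265] 37.28
168.5 [0.6246 0.0038] 57.1
90 [0.6435 0.0785] 94.69
50 [0.6402 0.1184] 94.69
```

```bash
cat > plan.py <<'E'
from path import *
def bp(s,q):
    ss=np.linspace(max(s-17.5,0),s+17.5,15); ss=ss[ss<300] if s<283 else ss
    P=np.array([pose(x,q)[0] for x in ss]); A=np.mean([pose(x,q)[1] for x in ss])
    return P.mean(0) if s<283 else pose(s,q)[0],A
def plan(C,yaw,s0,s1,step,q):
    n=int(np.ceil(abs(s0-s1)/step)); prev=np.array(C[:2]);ya=yaw
    for i,s in enumerate(np.linspace(s0,s1,n+1)[1:]):
        p,a=bp(s,q); d=(p-prev); dr=np.round(d,4); w=round((a-ya)/180,4)
        print(i+1,round(s,1),'tx %.4f ty %.4f wz %.4f'%(dr[0],dr[1],w)); prev=prev+dr; ya+=w*180
    print('C',prev.round(5),'yaw',round(ya,3))
E
python3 - <<'E'
from plan import *
q=np.array([.6361,.1682,np.radians(4.69),np.radians(-.11)])
plan((.5115,-.0626),19.8,303,243,3,q)
E
```

```text
1 300.0 tx 0.0027 ty 0.0007 wz -0.0012
2 297.0 tx 0.0028 ty 0.0010 wz -0.0000
3 294.0 tx 0.0028 ty 0.0010 wz -0.0000
4 291.0 tx 0.0029 ty 0.0010 wz -0.0000
5 288.0 tx 0.0028 ty 0.0010 wz -0.0000
6 285.0 tx 0.0028 ty 0.0011 wz -0.0000
7 282.0 tx 0.0029 ty 0.0010 wz -0.0000
8 279.0 tx 0.0028 ty 0.0010 wz -0.0000
9 276.0 tx 0.0028 ty 0.0010 wz -0.0000
10 273.0 tx 0.0028 ty 0.0010 wz -0.0000
11 270.0 tx 0.0029 ty 0.0010 wz -0.0000
12 267.0 tx 0.0028 ty 0.0010 wz -0.0000
13 264.0 tx 0.0028 ty 0.0010 wz 0.0001
14 261.0 tx 0.0028 ty 0.0010 wz 0.0007
15 258.0 tx 0.0029 ty 0.0010 wz 0.0013
16 255.0 tx 0.0028 ty 0.0010 wz 0.0020
17 252.0 tx 0.0028 ty 0.0011 wz 0.0026
18 249.0 tx 0.0028 ty 0.0011 wz 0.0033
19 246.0 tx 0.0028 ty 0.0011 wz 0.0039
20 243.0 tx 0.0027 ty 0.0011 wz 0.0045
C [ 0.5677 -0.0424] yaw 22.896
```

Emit:
{"name": "arm_command", "arguments": {"moves": [{"tx":0.0027,"ty":0.0007,"tz":0,"wx":0,"wy":0,"wz":-0.0012},{"tx":0.0028,"ty":0.001,"tz":0,"wx":0,"wy":0,"wz":0},{"tx":0.0028,"ty":0.001,"tz":0,"wx":0,"wy":0,"wz":0},{"tx":0.0029,"ty":0.001,"tz":0,"wx":0,"wy":0,"wz":0},{"tx":0.0028,"ty":0.001,"tz":0,"wx":0,"wy":0,"wz":0}]}}

```text
time_s: 8.77
tool_pos: [0.5259, -0.0578, 0.1274]
ee_rot: [3.096, 0.534, 0.0]
wrist_force: [0.1, 0.4, -1.0]
grip_width: 0.368
```

Emit:
{"name": "arm_command", "arguments": {"moves": [{"tx":0.0028,"ty":0.0011,"tz":0,"wx":0,"wy":0,"wz":0},{"tx":0.0029,"ty":0.001,"tz":0,"wx":0,"wy":0,"wz":0},{"tx":0.0028,"ty":0.001,"tz":0,"wx":0,"wy":0,"wz":0},{"tx":0,"ty":0,"tz":0,"wx":0,"wy":0,"wz":0}]}}

```text
time_s: 9.1
tool_pos: [0.5346, -0.0546, 0.1274]
ee_rot: [3.096, 0.535, 0.001]
wrist_force: [0.6, 0.8, -1.4]
grip_width: 0.374
```

```bash
cat > look.py <<'E'
import sys
from fitn import *
fn=sys.argv[1]; fns=sys.argv[2:]+[fn]
snap('wrist',fn); s=readout.sense(); print(s['time_s'],s['tool_pos'],s['wrist_force'].round(2),s['ft_torque'].round(3),s['grip_width'])
crop(fn,190,100,140,140,5,fn+'c.png')
q=fit(fns); T,M=toolpose(fn); print(T,'yaw',np.degrees(np.arctan2(M[1,0],M[0,0])).round(2)); where(q,T,R.from_matrix(M).as_rotvec())
E
python3 look.py w8 w5 w6 w7
```

```text
9.15 [ 0.53428449 -0.05472404  0.12739634] [ 0.18  0.12 -2.01] [0.017 0.114 0.002] 0.3700682048373173
w5 fwd 60 lat -0.36
w5 fwd 80 lat -0.18
w5 fwd 95 lat -0.49
w6 fwd 30 lat -0.88
w6 fwd 40 lat -0.82
w6 fwd 60 lat -0.71
w6 fwd 80 lat -0.92
w6 fwd 95 lat -3.22
w7 fwd 30 lat 0.07
w7 fwd 40 lat 0.1
w7 fwd 60 lat 0.1
w7 fwd 80 lat -2.11
w7 fwd 95 lat -6.18
w8 fwd 30 lat -0.34
w8 fwd 40 lat -0.76
w8 fwd 60 lat -3.5
w8 fwd 80 lat -10.15
w8 fwd 95 lat -18.13
Q [0.636  0.1685] [ 4.77 -0.09] rms [np.float64(0.14), np.float64(0.09), np.float64(0.09), np.float64(0.14)]
[ 0.53422739 -0.05490762  0.12747083] yaw 19.6
s 279.0 left-offset mm -0.17 yaw err -0.08
```

View pics/w8c.png

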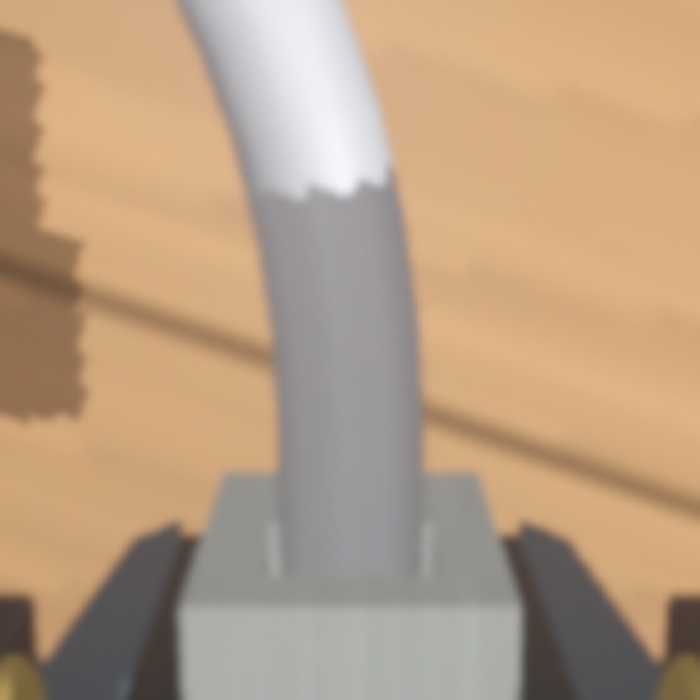

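Run:
```python
from plan import *
q=np.array([.6360,.1685,np.radians(4.77),np.radians(-.09)])
plan((.5340,-.0548),19.58,279,219,3,q)
```

```text
1 276.0 tx 0.0031 ty 0.0011 wz 0.0006
2 273.0 tx 0.0028 ty 0.0010 wz -0.0000
3 270.0 tx 0.0028 ty 0.0010 wz -0.0000
4 267.0 tx 0.0028 ty 0.0010 wz -0.0000
5 264.0 tx 0.0029 ty 0.0010 wz 0.0001
6 261.0 tx 0.0028 ty 0.0010 wz 0.0007
7 258.0 tx 0.0028 ty 0.0011 wz 0.0013
8 255.0 tx 0.0028 ty 0.0010 wz 0.0020
9 252.0 tx 0.0028 ty 0.0011 wz 0.0026
10 249.0 tx 0.0028 ty 0.0010 wz 0.0033
11 246.0 tx 0.0028 ty 0.0012 wz 0.0039
12 243.0 tx 0.0028 ty 0.0011 wz 0.0045
13 240.0 tx 0.0027 ty 0.0012 wz 0.0051
14 237.0 tx 0.0027 ty 0.0012 wz 0.0058
15 234.0 tx 0.0027 ty 0.0013 wz 0.0065
16 231.0 tx 0.0027 ty 0.0014 wz 0.0071
17 228.0 tx 0.0026 ty 0.0014 wz 0.0077
18 225.0 tx 0.0026 ty 0.0015 wz 0.0079
19 222.0 tx 0.0026 ty 0.0015 wz 0.0080
20 219.0 tx 0.0025 ty 0.0016 wz 0.0079
C [ 0.5891 -0.0311] yaw 33.08
```

Emit:
{"name": "arm_command", "arguments": {"moves": [{"tx":0.0031,"ty":0.0011,"tz":0,"wx":0,"wy":0,"wz":0.0006},{"tx":0.0028,"ty":0.001,"tz":0,"wx":0,"wy":0,"wz":0},{"tx":0.0028,"ty":0.001,"tz":0,"wx":0,"wy":0,"wz":0},{"tx":0.0028,"ty":0.001,"tz":0,"wx":0,"wy":0,"wz":0},{"tx":0.0029,"ty":0.001,"tz":0,"wx":0,"wy":0,"wz":0.0001}]}}

```text
time_s: 9.57
tool_pos: [0.5487, -0.0496, 0.1274]
ee_rot: [3.095, 0.538, 0.0]
wrist_force: [-0.4, 0.1, -2.5]
grip_width: 0.373
```

Emit:
{"name": "arm_command", "arguments": {"moves": [{"tx":0.0028,"ty":0.001,"tz":0,"wx":0,"wy":0,"wz":0.0007},{"tx":0.0028,"ty":0.0011,"tz":0,"wx":0,"wy":0,"wz":0.0013},{"tx":0.0028,"ty":0.001,"tz":0,"wx":0,"wy":0,"wz":0.002},{"tx":0.0028,"ty":0.0011,"tz":0,"wx":0,"wy":0,"wz":0.0026},{"tx":0.0028,"ty":0.001,"tz":0,"wx":0,"wy":0,"wz":0.0033}]}}

```text
time_s: 9.98
tool_pos: [0.5627, -0.0444, 0.1274]
ee_rot: [-3.086, -0.587, 0.0]
wrist_force: [0.3, 1.2, -1.5]
grip_width: 0.372
```

```bash
python3 look.py w9 w5 w6 w7 w8 | tail -9
```

```text
w8 fwd 95 lat -18.13
w9 fwd 30 lat -3.04
w9 fwd 40 lat -4.98
w9 fwd 60 lat -12.89
w9 fwd 80 lat -25.1
w9 fwd 95 lat -39.01
Q [0.636  0.1686] [ 4.79 -0.09] rms [np.float64(0.15), np.float64(0.1), np.float64(0.09), np.float64(0.13), np.float64(0.09)]
[ 0.56229851 -0.04461825  0.12744834] yaw 21.55
s 249.5 left-offset mm 0.05 yaw err 1.85
```

View pics/w9c.png

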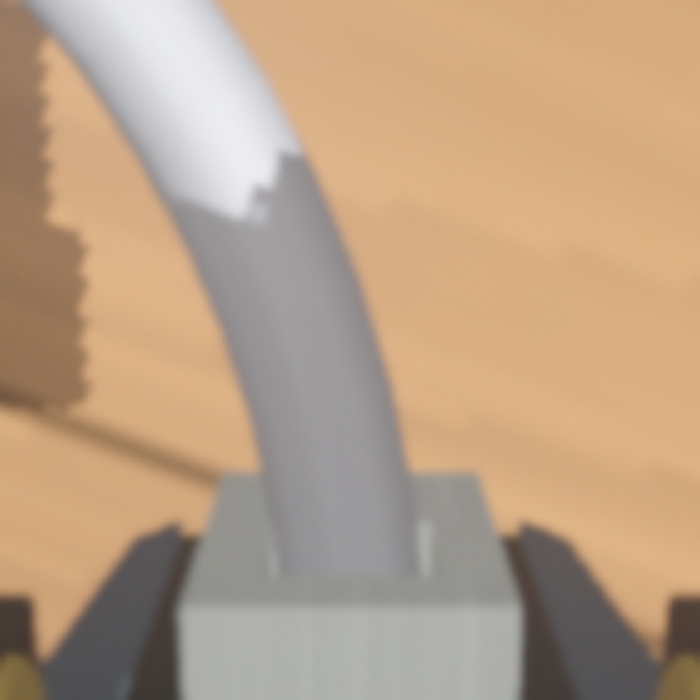

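Emit:
{"name": "arm_command", "arguments": {"moves": [{"tx":0.0028,"ty":0.0012,"tz":0,"wx":0,"wy":0,"wz":0.0039},{"tx":0.0028,"ty":0.0011,"tz":0,"wx":0,"wy":0,"wz":0.0045},{"tx":0.0027,"ty":0.0012,"tz":0,"wx":0,"wy":0,"wz":0.0051},{"tx":0.0027,"ty":0.0012,"tz":0,"wx":0,"wy":0,"wz":0.0058},{"tx":0.0027,"ty":0.0013,"tz":0,"wx":0,"wy":0,"wz":0.0065}]}}

```text
time_s: 10.45
tool_pos: [0.5764, -0.0384, 0.1274]
ee_rot: [-3.06, -0.713, 0.0]
wrist_force: [-0.4, 0.6, -1.6]
grip_width: 0.371
```

Emit:
{"name": "arm_command", "arguments": {"moves": [{"tx":0.0027,"ty":0.0014,"tz":0,"wx":0,"wy":0,"wz":0.0071},{"tx":0.0026,"ty":0.0014,"tz":0,"wx":0,"wy":0,"wz":0.0077},{"tx":0.0026,"ty":0.0015,"tz":0,"wx":0,"wy":0,"wz":0.0079},{"tx":0.0026,"ty":0.0015,"tz":0,"wx":0,"wy":0,"wz":0.008},{"tx":0.0025,"ty":0.0016,"tz":0,"wx":0,"wy":0,"wz":0.0079}]}}

```text
time_s: 10.87
tool_pos: [0.5894, -0.031, 0.1274]
ee_rot: [3.01, 0.898, 0.0]
wrist_force: [-0.4, -0.2, -2.4]
grip_width: 0.369
```

```bash
python3 look.py w10 w7 w8 w9| grep -v fwd
python3 - <<'E'
from plan import *
q=np.array([.6360,.1686,np.radians(4.79),np.radians(-.09)])
plan((.5891,-.0311),33.08,219,141,3,q)
E
```

```text
10.9167 [ 0.58979393 -0.03071636  0.12743324] [ 0.01  0.44 -1.4 ] [0.041 0.032 0.056] 0.3711466133153815
Q [0.636  0.1686] [ 4.79 -0.08] rms [np.float64(0.1), np.float64(0.13), np.float64(0.1), np.float64(0.11)]
[ 0.58911096 -0.03107423  0.12744875] yaw 33.24
s 219.0 left-offset mm 0.48 yaw err 0.13
1 216.0 tx 0.0026 ty 0.0017 wz 0.0081
2 213.0 tx 0.0024 ty 0.0018 wz 0.0080
3 210.0 tx 0.0024 ty 0.0017 wz 0.0079
4 207.0 tx 0.0024 ty 0.0019 wz 0.0080
5 204.0 tx 0.0023 ty 0.0019 wz 0.0079
6 201.0 tx 0.0022 ty 0.0019 wz 0.0080
7 198.0 tx 0.0022 ty 0.0021 wz 0.0080
8 195.0 tx 0.0022 ty 0.0020 wz 0.0079
9 192.0 tx 0.0021 ty 0.0022 wz 0.0080
10 189.0 tx 0.0020 ty 0.0021 wz 0.0079
11 186.0 tx 0.0020 ty 0.0023 wz 0.0080
12 183.0 tx 0.0020 ty 0.0022 wz 0.0079
13 180.0 tx 0.0018 ty 0.0024 wz 0.0080
14 177.0 tx 0.0019 ty 0.0023 wz 0.0080
15 174.0 tx 0.0017 ty 0.0024 wz 0.0079
16 171.0 tx 0.0017 ty 0.0025 wz 0.0080
17 168.0 tx 0.0017 ty 0.0025 wz 0.0079
18 165.0 tx 0.0015 ty 0.0025 wz 0.0080
19 162.0 tx 0.0016 ty 0.0026 wz 0.0079
20 159.0 tx 0.0014 ty 0.0026 wz 0.0080
21 156.0 tx 0.0014 ty 0.0027 wz 0.0080
22 153.0 tx 0.0013 ty 0.0027 wz 0.0079
23 150.0 tx 0.0012 ty 0.0027 wz 0.0080
24 147.0 tx 0.0012 ty 0.0027 wz 0.0079
25 144.0 tx 0.0011 ty 0.0028 wz 0.0080
26 141.0 tx 0.0011 ty 0.0028 wz 0.0080
C [0.6365 0.0289] yaw 70.358
```

View pics/w10c.png

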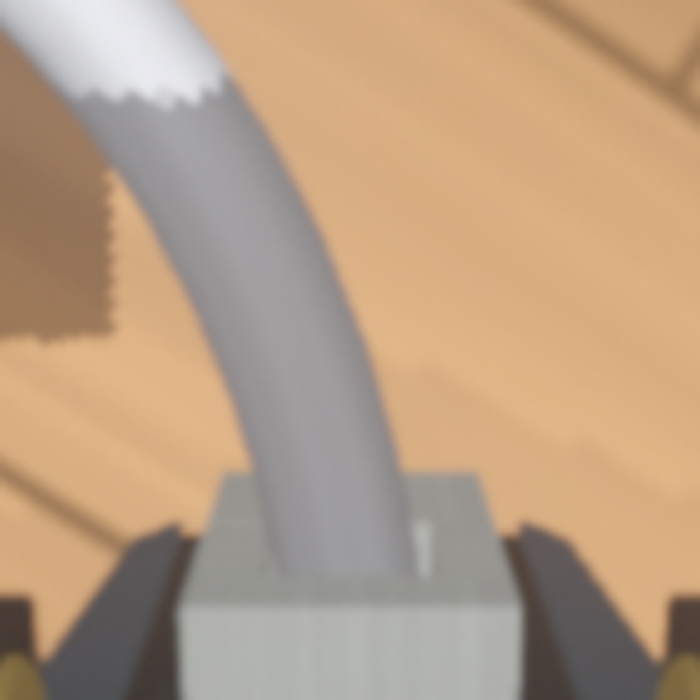

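Emit:
{"name": "arm_command", "arguments": {"moves": [{"tx":0.0024,"ty":0.0018,"tz":0,"wx":0,"wy":0,"wz":0.0081},{"tx":0.0024,"ty":0.0018,"tz":0,"wx":0,"wy":0,"wz":0.008},{"tx":0.0024,"ty":0.0017,"tz":0,"wx":0,"wy":0,"wz":0.0079},{"tx":0.0024,"ty":0.0019,"tz":0,"wx":0,"wy":0,"wz":0.008},{"tx":0.0023,"ty":0.0019,"tz":0,"wx":0,"wy":0,"wz":0.0079}]}}

```text
time_s: 11.33
tool_pos: [0.6012, -0.0218, 0.1274]
ee_rot: [-2.948, -1.085, 0.0]
wrist_force: [-0.3, -0.5, -1.0]
grip_width: 0.37
```

Emit:
{"name": "arm_command", "arguments": {"moves": [{"tx":0.0022,"ty":0.0019,"tz":0,"wx":0,"wy":0,"wz":0.008},{"tx":0.0022,"ty":0.0021,"tz":0,"wx":0,"wy":0,"wz":0.008},{"tx":0.0022,"ty":0.002,"tz":0,"wx":0,"wy":0,"wz":0.0079},{"tx":0.0021,"ty":0.0022,"tz":0,"wx":0,"wy":0,"wz":0.008},{"tx":0.002,"ty":0.0021,"tz":0,"wx":0,"wy":0,"wz":0.0079}]}}

```text
time_s: 11.75
tool_pos: [0.6119, -0.0115, 0.1274]
ee_rot: [-2.875, -1.267, 0.0]
wrist_force: [0.1, -0.0, -1.4]
grip_width: 0.37
```

```bash
python3 look.py w11 w7 w8 w9 w10| grep -v fwd
```

```text
11.8 [ 0.61222474 -0.01113834  0.12741815] [ 0.99  1.46 -1.14] [ 0.011  0.056 -0.046] 0.3708521861753778
Q [0.6361 0.1686] [ 4.74 -0.04] rms [np.float64(0.1), np.float64(0.12), np.float64(0.1), np.float64(0.12), np.float64(0.14)]
[ 0.61178107 -0.0114292   0.12744375] yaw 47.58
s 189.0 left-offset mm 0.81 yaw err 0.15
```

View pics/w11c.png

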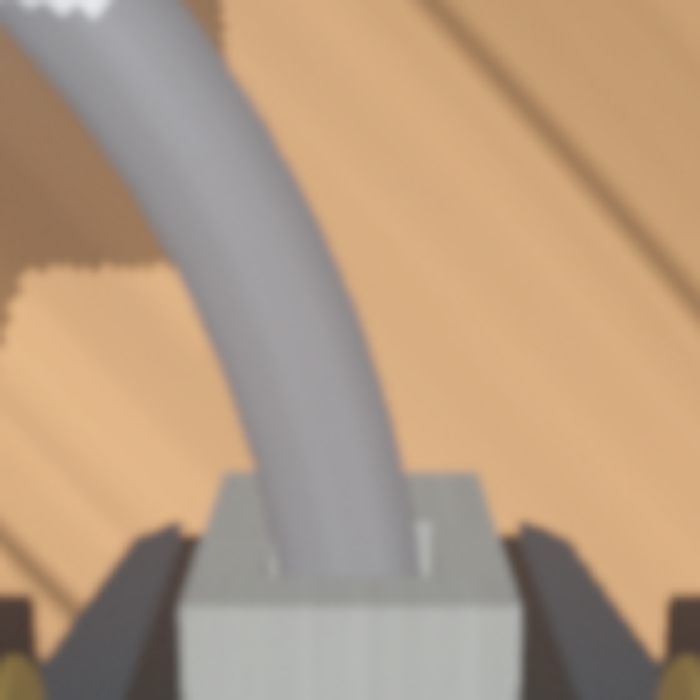

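Run:
```python
from plan import *
q=np.array([.6361,.1686,np.radians(4.74),np.radians(-.04)])
plan((.6117,-.0117),47.43,189,99,3,q)
```

```text
1 186.0 tx 0.0023 ty 0.0022 wz 0.0080
2 183.0 tx 0.0019 ty 0.0022 wz 0.0079
3 180.0 tx 0.0019 ty 0.0023 wz 0.0080
4 177.0 tx 0.0018 ty 0.0024 wz 0.0079
5 174.0 tx 0.0018 ty 0.0024 wz 0.0080
6 171.0 tx 0.0017 ty 0.0025 wz 0.0080
7 168.0 tx 0.0016 ty 0.0025 wz 0.0079
8 165.0 tx 0.0016 ty 0.0025 wz 0.0080
9 162.0 tx 0.0015 ty 0.0026 wz 0.0079
10 159.0 tx 0.0014 ty 0.0026 wz 0.0080
11 156.0 tx 0.0014 ty 0.0027 wz 0.0079
12 153.0 tx 0.0013 ty 0.0026 wz 0.0080
13 150.0 tx 0.0013 ty 0.0028 wz 0.0080
14 147.0 tx 0.0011 ty 0.0027 wz 0.0079
15 144.0 tx 0.0012 ty 0.0028 wz 0.0080
16 141.0 tx 0.0010 ty 0.0028 wz 0.0079
17 138.0 tx 0.0010 ty 0.0028 wz 0.0080
18 135.0 tx 0.0009 ty 0.0029 wz 0.0079
19 132.0 tx 0.0008 ty 0.0028 wz 0.0080
20 129.0 tx 0.0007 ty 0.0029 wz 0.0080
21 126.0 tx 0.0007 ty 0.0029 wz 0.0079
22 123.0 tx 0.0006 ty 0.0030 wz 0.0080
23 120.0 tx 0.0006 ty 0.0029 wz 0.0079
24 117.0 tx 0.0004 ty 0.0029 wz 0.0080
25 114.0 tx 0.0004 ty 0.0030 wz 0.0079
26 111.0 tx 0.0003 ty 0.0030 wz 0.0080
27 108.0 tx 0.0003 ty 0.0030 wz 0.0080
28 105.0 tx 0.0001 ty 0.0029 wz 0.0075
29 102.0 tx 0.0001 ty 0.0030 wz 0.0068
30 99.0 tx 0.0001 ty 0.0030 wz 0.0062
C [0.6435 0.0699] yaw 89.802
```

Emit:
{"name": "arm_command", "arguments": {"moves": [{"tx":0.0021,"ty":0.0022,"tz":0,"wx":0,"wy":0,"wz":0.008},{"tx":0.0019,"ty":0.0022,"tz":0,"wx":0,"wy":0,"wz":0.0079},{"tx":0.0019,"ty":0.0023,"tz":0,"wx":0,"wy":0,"wz":0.008},{"tx":0.0018,"ty":0.0024,"tz":0,"wx":0,"wy":0,"wz":0.0079},{"tx":0.0018,"ty":0.0024,"tz":0,"wx":0,"wy":0,"wz":0.008}]}}

```text
time_s: 12.22
tool_pos: [0.6214, 0.0001, 0.1274]
ee_rot: [2.79, 1.444, -0.0]
wrist_force: [-0.2, -0.4, -1.5]
grip_width: 0.369
```

Emit:
{"name": "arm_command", "arguments": {"moves": [{"tx":0.0017,"ty":0.0025,"tz":0,"wx":0,"wy":0,"wz":0.008},{"tx":0.0016,"ty":0.0025,"tz":0,"wx":0,"wy":0,"wz":0.0079},{"tx":0.0016,"ty":0.0025,"tz":0,"wx":0,"wy":0,"wz":0.008},{"tx":0.0015,"ty":0.0026,"tz":0,"wx":0,"wy":0,"wz":0.0079},{"tx":0.0014,"ty":0.0026,"tz":0,"wx":0,"wy":0,"wz":0.008}]}}

```text
time_s: 12.63
tool_pos: [0.6292, 0.0128, 0.1274]
ee_rot: [2.694, 1.616, -0.0]
wrist_force: [0.1, 0.2, -1.2]
grip_width: 0.374
```

```bash
python3 look.py w12 w8 w9 w10 w11| grep -v fwd
```

```text
12.6833 [0.62937199 0.01318497 0.12741212] [-0.19  0.13 -1.5 ] [0.008 0.033 0.002] 0.3739078973194597
Q [0.6369 0.1679] [4.28 0.03] rms [np.float64(0.12), np.float64(0.1), np.float64(0.13), np.float64(0.13), np.float64(0.09)]
[0.62909238 0.01299592 0.12743904] yaw 61.91
s 158.0 left-offset mm 0.78 yaw err 0.06
```

View pics/w12.png

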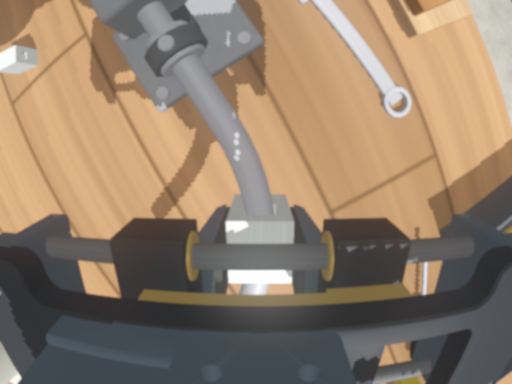

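```bash
python3 look.py 2>/dev/null
python3 - <<'E'
from fitn import *
for fns,f in ((['w10','w11','w12'],.07),(['w12'],.07),(['w8','w9','w10','w11','w12'],.07)): 
    print(fns[0],end=' ');import io,contextlib
    b=io.StringIO()
    with contextlib.redirect_stdout(b): q=fit(fns,fmax=f)
    print(b.getvalue().split('\n')[-2]); 
    for x in (130,100,60): print(pose(x,q)[0].round(4),round(pose(x,q)[1],2))
from plan import *
q=np.array([.6367,.1681,np.radians(4.4),np.radians(0)])
plan((.6290,.0125),61.76,159,99,3,q)
E
```

```text
w10 Q [0.6358 0.1691] [ 4.87 -0.03] rms [np.float64(0.05), np.float64(0.1), np.float64(0.09)]
[0.6402 0.0398] 75.75
[0.6439 0.0695] 90.07
[0.6409 0.1094] 94.87
w12 Q [0.6359 0.1693] [ 4.89 -0.03] rms [np.float64(0.08)]
[0.6403 0.0399] 75.76
[0.644  0.0696] 90.08
[0.641  0.1095] 94.89
w8 Q [0.6358 0.169 ] [ 4.87 -0.02] rms [np.float64(0.12), np.float64(0.11), np.float64(0.07), np.float64(0.11), np.float64(0.1)]
[0.6402 0.0396] 75.75
[0.6439 0.0693] 90.07
[0.6409 0.1092] 94.87
1 156.0 tx 0.0013 ty 0.0022 wz 0.0063
2 153.0 tx 0.0014 ty 0.0027 wz 0.0079
3 150.0 tx 0.0012 ty 0.0027 wz 0.0080
4 147.0 tx 0.0012 ty 0.0027 wz 0.0079
5 144.0 tx 0.0011 ty 0.0028 wz 0.0080
6 141.0 tx 0.0011 ty 0.0028 wz 0.0080
7 138.0 tx 0.0010 ty 0.0028 wz 0.0079
8 135.0 tx 0.0009 ty 0.0028 wz 0.0080
9 132.0 tx 0.0008 ty 0.0029 wz 0.0079
10 129.0 tx 0.0008 ty 0.0029 wz 0.0080
11 126.0 tx 0.0007 ty 0.0029 wz 0.0079
12 123.0 tx 0.0006 ty 0.0029 wz 0.0080
13 120.0 tx 0.0006 ty 0.0030 wz 0.0080
14 117.0 tx 0.0005 ty 0.0029 wz 0.0079
15 114.0 tx 0.0004 ty 0.0030 wz 0.0080
16 111.0 tx 0.0003 ty 0.0029 wz 0.0079
17 108.0 tx 0.0003 ty 0.0030 wz 0.0080
18 105.0 tx 0.0001 ty 0.0030 wz 0.0075
19 102.0 tx 0.0002 ty 0.0030 wz 0.0068
20 99.0 tx 0.0000 ty 0.0030 wz 0.0062
C [0.6435 0.0694] yaw 89.498
```

```bash
sed -i 's/q=fit(fns)/q=fit(fns,fmax=.065)/' look.py
python3 - <<'E'
from plan import *
q=np.array([.6359,.1690,np.radians(4.87),np.radians(-.02)])
plan((.6290,.0125),61.76,159,99,3,q)
E
```

```text
1 156.0 tx 0.0018 ty 0.0030 wz 0.0088
2 153.0 tx 0.0013 ty 0.0027 wz 0.0079
3 150.0 tx 0.0012 ty 0.0028 wz 0.0080
4 147.0 tx 0.0012 ty 0.0027 wz 0.0079
5 144.0 tx 0.0011 ty 0.0028 wz 0.0080
6 141.0 tx 0.0010 ty 0.0028 wz 0.0080
7 138.0 tx 0.0010 ty 0.0028 wz 0.0079
8 135.0 tx 0.0009 ty 0.0029 wz 0.0080
9 132.0 tx 0.0008 ty 0.0028 wz 0.0079
10 129.0 tx 0.0007 ty 0.0029 wz 0.0080
11 126.0 tx 0.0007 ty 0.0029 wz 0.0079
12 123.0 tx 0.0006 ty 0.0030 wz 0.0080
13 120.0 tx 0.0006 ty 0.0029 wz 0.0080
14 117.0 tx 0.0004 ty 0.0030 wz 0.0079
15 114.0 tx 0.0004 ty 0.0029 wz 0.0080
16 111.0 tx 0.0003 ty 0.0030 wz 0.0079
17 108.0 tx 0.0002 ty 0.0030 wz 0.0080
18 105.0 tx 0.0002 ty 0.0030 wz 0.0075
19 102.0 tx 0.0001 ty 0.0029 wz 0.0068
20 99.0 tx 0.0000 ty 0.0030 wz 0.0062
C [0.6435 0.0703] yaw 89.948
```

Emit:
{"name": "arm_command", "arguments": {"moves": [{"tx":0.0017,"ty":0.0029,"tz":0,"wx":0,"wy":0,"wz":0.0086},{"tx":0.0013,"ty":0.0027,"tz":0,"wx":0,"wy":0,"wz":0.0079},{"tx":0.0012,"ty":0.0028,"tz":0,"wx":0,"wy":0,"wz":0.008},{"tx":0.0012,"ty":0.0027,"tz":0,"wx":0,"wy":0,"wz":0.0079},{"tx":0.0011,"ty":0.0028,"tz":0,"wx":0,"wy":0,"wz":0.008}]}}

```text
time_s: 13.1
tool_pos: [0.6356, 0.0267, 0.1274]
ee_rot: [-2.586, -1.783, 0.0]
wrist_force: [-0.6, 1.0, -2.3]
grip_width: 0.372
```

Emit:
{"name": "arm_command", "arguments": {"moves": [{"tx":0.001,"ty":0.0028,"tz":0,"wx":0,"wy":0,"wz":0.008},{"tx":0.001,"ty":0.0028,"tz":0,"wx":0,"wy":0,"wz":0.0079},{"tx":0.0009,"ty":0.0029,"tz":0,"wx":0,"wy":0,"wz":0.008},{"tx":0.0008,"ty":0.0028,"tz":0,"wx":0,"wy":0,"wz":0.0079},{"tx":0.0007,"ty":0.0029,"tz":0,"wx":0,"wy":0,"wz":0.008}]}}

```text
time_s: 13.52
tool_pos: [0.64, 0.0409, 0.1274]
ee_rot: [-2.47, -1.941, 0.0]
wrist_force: [0.1, -0.9, -1.6]
grip_width: 0.368
```

```bash
python3 look.py w13 w10 w11 w12| grep -v fwd
```

```text
13.5667 [0.64006717 0.04138948 0.12741515] [-0.08  1.34 -0.93] [0.035 0.036 0.046] 0.37116745619222913
Q [0.6368 0.1681] [4.3  0.02] rms [np.float64(0.05), np.float64(0.09), np.float64(0.07), np.float64(0.08)]
[0.63994722 0.04131563 0.12743312] yaw 76.34
s 127.5 left-offset mm 0.64 yaw err -0.07
```

View pics/w13.png

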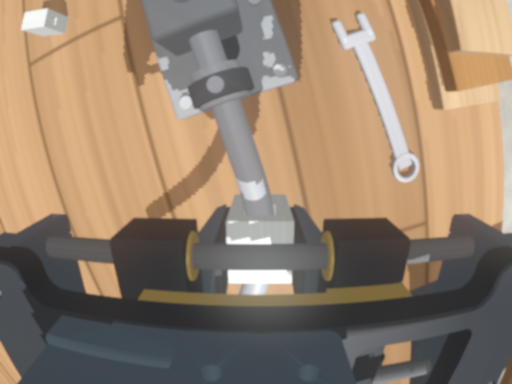

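Run:
```python
from fitn import *
T,M=toolpose('w13');W,L=edges_mid('w13',T,M,fmax=.09)
for a in range(20,90,4):
    i=np.abs(L[:,0]*1e3-a)<1.5
    if i.any(): print(a,i.sum(),(L[i,1].mean()*1e3).round(2),W[i].mean(0).round(4))
i=(L[:,0]>.040)&(L[:,0]<.064); d=W[i]; p=np.polyfit(d[:,1],d[:,0],1); print('root ang',90-np.degrees(np.arctan(p[0])),'x at y=.08',np.polyval(p,.08),'x at .12',np.polyval(p,.12))
crop('w13',130,20,180,190,4,'w13c.png')
```

```text
32 3 -4.17 [0.6437 0.0744]
36 18 -5.07 [0.6435 0.0775]
40 13 -6.19 [0.6433 0.0815]
44 15 -7.44 [0.6431 0.0858]
48 19 -8.78 [0.6428 0.0901]
52 24 -10.03 [0.6425 0.0942]
56 7 -11.73 [0.6419 0.0992]
60 18 -12.7 [0.6418 0.1027]
64 27 -14.01 [0.6415 0.1069]
68 15 -15.22 [0.6413 0.1113]
72 12 -16.24 [0.641  0.1145]
76 6 -17.53 [0.6406 0.1184]
root ang 94.42320467392626 x at y=.08 0.6435466908918507 x at .12 0.640452562291136
```

View pics/w13c.png

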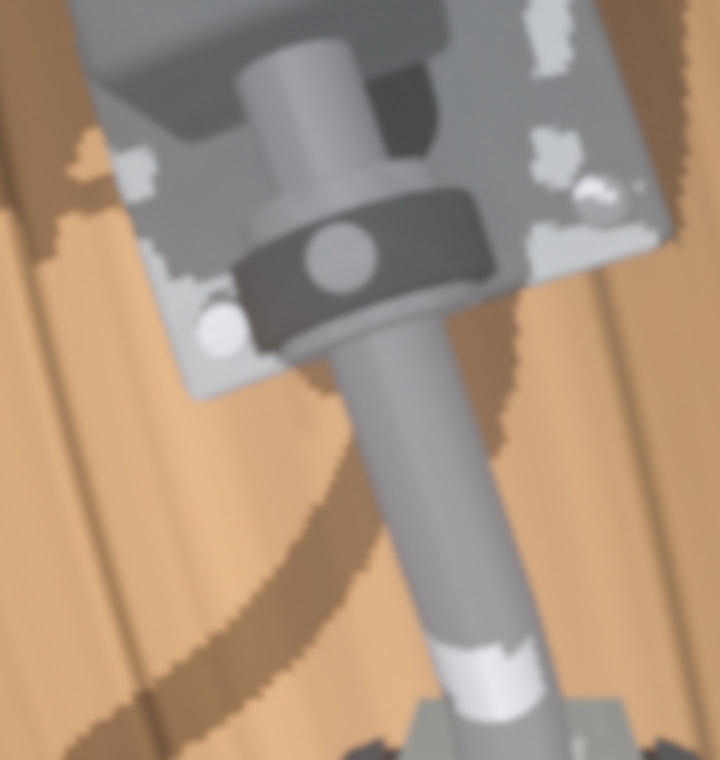

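Run:
```python
from fitn import *
from plan import *
T,M=toolpose('w13');c=load('w13')
p=pl(c,130+392/4,20+325/4,.138,True);print('nose/bar',p)
for u,v in ((285,360),(480,288)): print('nose side edges',pl(c,130+u/4,20+v/4,.13,True))
for u,v in ((260,350),(492,272)): print('collar side edges',pl(c,130+u/4,20+v/4,.13,True))
q=np.array([.6366,.1683,np.radians(4.4),np.radians(0)])
where(q,T,R.from_matrix(M).as_rotvec())
plan((.6397,.0406),76.19,129.5,69.5,3,q)
for s in (90,60,50):print(s,pose(s,q))
```

```text
nose/bar [0.64215626 0.12002627 0.138     ]
nose side edges [0.62656977 0.1198665  0.13      ]
nose side edges [0.65370307 0.12250726 0.13      ]
collar side edges [0.62364115 0.12208261 0.13      ]
collar side edges [0.65571473 0.12419185 0.13      ]
s 127.5 left-offset mm 0.57 yaw err -0.15
1 126.5 tx 0.0006 ty 0.0018 wz 0.0043
2 123.5 tx 0.0006 ty 0.0029 wz 0.0080
3 120.5 tx 0.0006 ty 0.0030 wz 0.0080
4 117.5 tx 0.0005 ty 0.0029 wz 0.0079
5 114.5 tx 0.0004 ty 0.0030 wz 0.0080
6 111.5 tx 0.0003 ty 0.0029 wz 0.0079
7 108.5 tx 0.0003 ty 0.0030 wz 0.0080
8 105.5 tx 0.0002 ty 0.0030 wz 0.0076
9 102.5 tx 0.0001 ty 0.0030 wz 0.0070
10 99.5 tx 0.0001 ty 0.0030 wz 0.0063
11 96.5 tx 0.0000 ty 0.0030 wz 0.0056
12 93.5 tx -0.0000 ty 0.0030 wz 0.0051
13 90.5 tx -0.0001 ty 0.0030 wz 0.0044
14 87.5 tx -0.0001 ty 0.0030 wz 0.0038
15 84.5 tx -0.0002 ty 0.0029 wz 0.0031
16 81.5 tx -0.0002 ty 0.0030 wz 0.0025
17 78.5 tx -0.0002 ty 0.0030 wz 0.0018
18 75.5 tx -0.0002 ty 0.0030 wz 0.0012
19 72.5 tx -0.0002 ty 0.0030 wz 0.0007
20 69.5 tx -0.0003 ty 0.0030 wz -0.0000
C [0.6419 0.099 ] yaw 94.406
90 (array([0.64350471, 0.07856525]), np.float64(94.4))
60 (array([0.64120314, 0.10847683]), np.float64(94.4))
50 (array([0.64043595, 0.11844736]), np.float64(94.4))
```

Emit:
{"name": "arm_command", "arguments": {"moves": [{"tx":0.0006,"ty":0.0022,"tz":0,"wx":0,"wy":0,"wz":0.0052},{"tx":0.0006,"ty":0.0029,"tz":0,"wx":0,"wy":0,"wz":0.008},{"tx":0.0006,"ty":0.003,"tz":0,"wx":0,"wy":0,"wz":0.008},{"tx":0.0005,"ty":0.0029,"tz":0,"wx":0,"wy":0,"wz":0.0079},{"tx":0.0004,"ty":0.003,"tz":0,"wx":0,"wy":0,"wz":0.008}]}}

```text
time_s: 13.98
tool_pos: [0.6427, 0.0549, 0.1274]
ee_rot: [-2.353, -2.082, 0.0]
wrist_force: [-0.1, 0.2, -1.9]
grip_width: 0.371
```

Emit:
{"name": "arm_command", "arguments": {"moves": [{"tx":0.0003,"ty":0.0029,"tz":0,"wx":0,"wy":0,"wz":0.0079},{"tx":0.0003,"ty":0.003,"tz":0,"wx":0,"wy":0,"wz":0.008},{"tx":0.0002,"ty":0.003,"tz":0,"wx":0,"wy":0,"wz":0.0076},{"tx":0.0001,"ty":0.003,"tz":0,"wx":0,"wy":0,"wz":0.007},{"tx":0.0001,"ty":0.003,"tz":0,"wx":0,"wy":0,"wz":0.0063}]}}

```text
time_s: 14.4
tool_pos: [0.6436, 0.0698, 0.1274]
ee_rot: [-2.229, -2.214, 0.0]
wrist_force: [0.1, 0.4, -2.0]
grip_width: 0.372
```

```bash
sed -i 's/fmax=.065/fmax=.04/' look.py; python3 look.py w14 w11 w12 w13| grep -v 'w1[123]'
python3 - <<'E'
from fitn import *
T,M=toolpose('w14');W,L=edges_mid('w14',T,M,fmax=.09)
for a in range(20,70,4):
    i=np.abs(L[:,0]*1e3-a)<1.5
    if i.any(): print(a,i.sum(),(L[i,1].mean()*1e3).round(2),W[i].mean(0).round(4))
crop('w14',150,40,180,190,4,'w14c.png')
E
```

```text
14.45 [0.64357365 0.07030254 0.12740805] [ 0.47  0.74 -1.86] [ 0.056 -0.005 -0.011] 0.36958648500517427
w14 fwd 30 lat -2.1
w14 fwd 40 lat -2.6
Q [0.6367 0.1682] [4.37 0.02] rms [np.float64(0.03), np.float64(0.06), np.float64(0.06), np.float64(0.05)]
[0.6435429  0.07043278 0.12742685] yaw 89.63
s 98.0 left-offset mm 0.32 yaw err -0.94
32 2 -2.1 [0.6417 0.1034]
36 25 -2.38 [0.6414 0.1065]
40 30 -2.72 [0.6411 0.1104]
44 17 -3.02 [0.6408 0.1141]
48 7 -3.47 [0.6404 0.1177]
```

View pics/w14c.png

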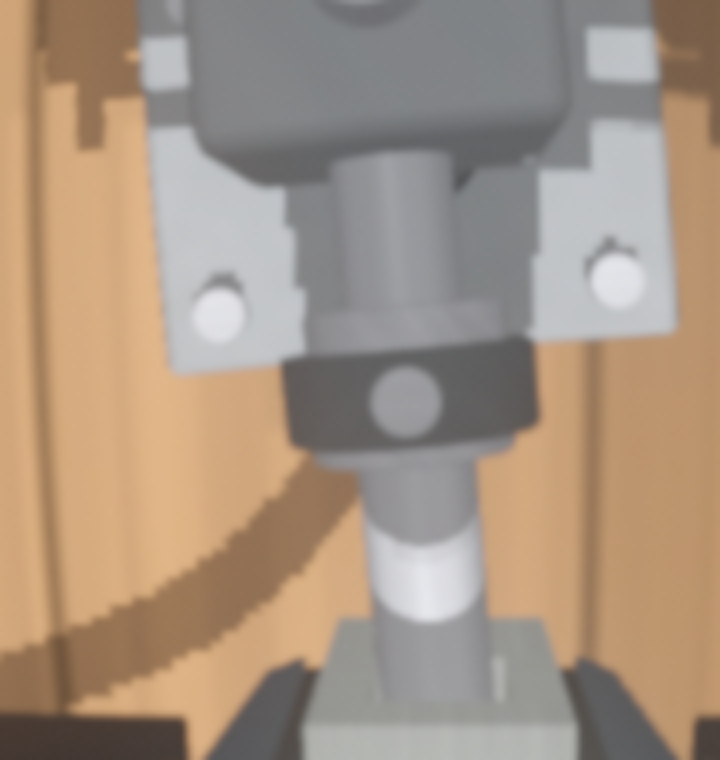

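Emit:
{"name": "arm_command", "arguments": {"moves": [{"tx":0,"ty":0.003,"tz":0,"wx":0,"wy":0,"wz":0.0056},{"tx":0,"ty":0.003,"tz":0,"wx":0,"wy":0,"wz":0.0051},{"tx":-0.0001,"ty":0.003,"tz":0,"wx":0,"wy":0,"wz":0.0044},{"tx":-0.0001,"ty":0.003,"tz":0,"wx":0,"wy":0,"wz":0.0038},{"tx":-0.0002,"ty":0.0029,"tz":0,"wx":0,"wy":0,"wz":0.003}]}}

```text
time_s: 14.87
tool_pos: [0.6432, 0.0847, 0.1274]
ee_rot: [-2.152, -2.288, 0.0]
wrist_force: [0.2, -0.4, -1.0]
grip_width: 0.371
```

Emit:
{"name": "arm_command", "arguments": {"moves": [{"tx":-0.0002,"ty":0.003,"tz":0,"wx":0,"wy":0,"wz":0.0023},{"tx":-0.0003,"ty":0.003,"tz":0,"wx":0,"wy":0,"wz":0.0018},{"tx":-0.0003,"ty":0.002,"tz":0,"wx":0,"wy":0,"wz":0.0012},{"tx":0,"ty":0,"tz":0,"wx":0,"wy":0,"wz":0}]}}

```text
time_s: 15.2
tool_pos: [0.6423, 0.0929, 0.1274]
ee_rot: [-2.134, -2.306, -0.0]
wrist_force: [-0.1, -0.3, -0.7]
grip_width: 0.368
```

Run:
```python
from fitn import *
snap('wrist','w15');snap('scene','sc15');snap('side','s15');s=readout.sense();print(s['time_s'],s['tool_pos'],s['wrist_force'].round(2),s['ft_torque'].round(3))
T,M=toolpose('w15');print(T,np.degrees(np.arctan2(M[1,0],M[0,0])))
crop('w15',190,80,140,150,5,'w15c.png')
```

```text
15.35 [0.64237246 0.09227498 0.12739688] [ 0.86 -0.21 -1.53] [-0.003 -0.055  0.003]
[0.64223401 0.09355277 0.12742294] 94.43245772232756
```

View pics/w15c.png

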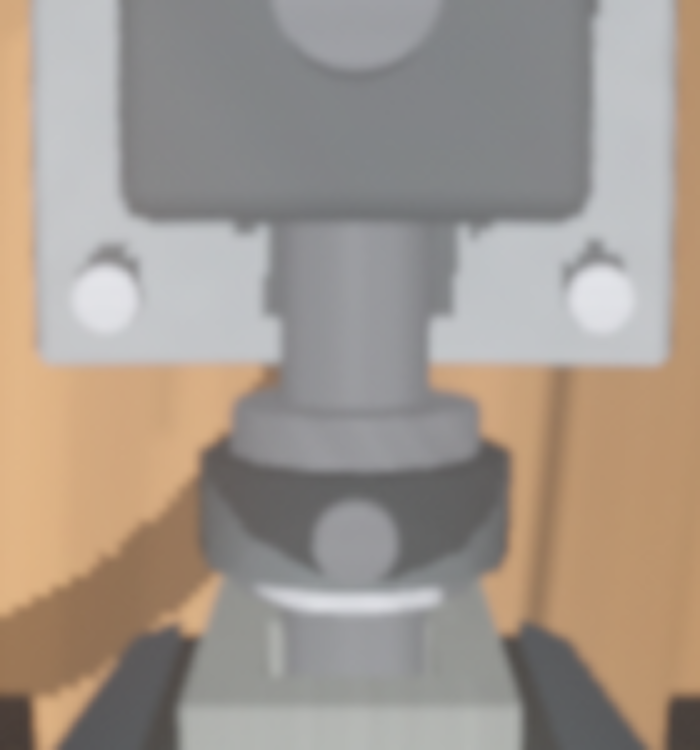

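Emit:
{"name": "arm_command", "arguments": {"moves": [{"tx":-0.0001,"ty":0.0015,"tz":0,"wx":0,"wy":0,"wz":0},{"tx":-0.0001,"ty":0.0015,"tz":0,"wx":0,"wy":0,"wz":0},{"tx":-0.0001,"ty":0.001,"tz":0,"wx":0,"wy":0,"wz":0},{"tx":0,"ty":0,"tz":0,"wx":0,"wy":0,"wz":0}]}}

```text
time_s: 15.68
tool_pos: [0.6421, 0.0966, 0.1274]
ee_rot: [-2.135, -2.305, -0.0]
wrist_force: [0.3, 0.7, -0.5]
grip_width: 0.368
```

Emit:
{"name": "arm_command", "arguments": {"moves": [{"tx":0,"ty":0.0004,"tz":0,"wx":0,"wy":0,"wz":0},{"tx":0,"ty":0.0004,"tz":0,"wx":0,"wy":0,"wz":0},{"tx":0,"ty":0,"tz":0,"wx":0,"wy":0,"wz":0}]}}

```text
time_s: 15.93
tool_pos: [0.6421, 0.0973, 0.1274]
ee_rot: [-2.135, -2.305, -0.0]
wrist_force: [-0.1, -0.8, -1.9]
grip_width: 0.373
```

```bash
cat > f.py <<'E'
from h import *
import sys
F=[];c=None
for i in range(int(sys.argv[1])):
    c=camera('wrist'); s=readout.sense(); F.append(np.r_[s['wrist_force'],s['tool_pos']*1e3])
F=np.array(F);print(s['time_s'],F.mean(0).round(2),F[:,1].round(1))
if len(sys.argv)>2: snap('wrist',sys.argv[2]);crop(sys.argv[2],190,80,140,150,5,sys.argv[2]+'c.png')
E
python3 f.py 4 w16
```

```text
16.1333 [-7.0000e-02  1.0000e-02 -1.7100e+00  6.4211e+02  9.7190e+01  1.2742e+02] [ 0.5 -0.7  0.1  0.2]
```

View pics/w16c.png

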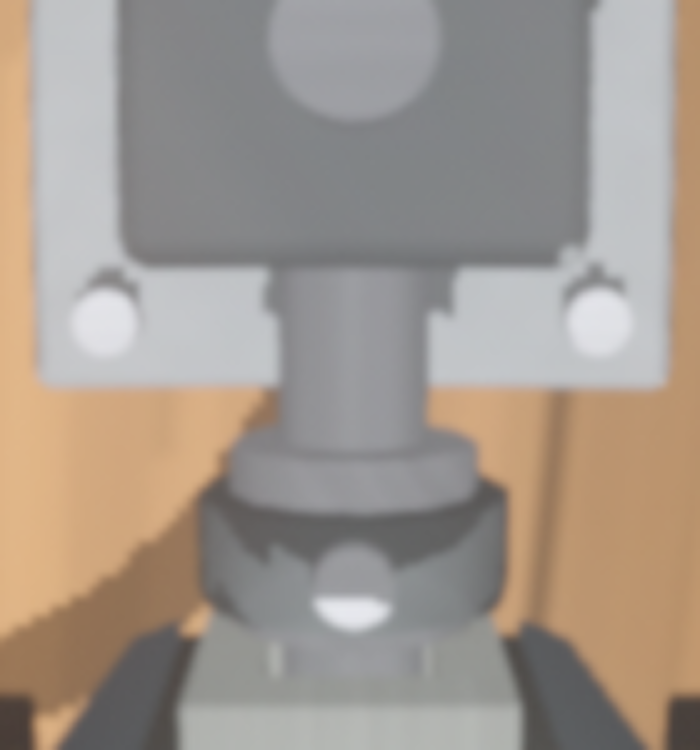

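Emit:
{"name": "arm_command", "arguments": {"moves": [{"tx":0,"ty":0.0005,"tz":0,"wx":0,"wy":0,"wz":0},{"tx":-0.0001,"ty":0.0005,"tz":0,"wx":0,"wy":0,"wz":0},{"tx":0,"ty":0,"tz":0,"wx":0,"wy":0,"wz":0}]}}

```text
time_s: 16.43
tool_pos: [0.642, 0.0983, 0.1274]
ee_rot: [-2.135, -2.305, 0.0]
wrist_force: [0.4, -0.7, -0.6]
grip_width: 0.374
```

Emit:
{"name": "arm_command", "arguments": {"moves": [{"tx":0,"ty":0.0003,"tz":0,"wx":0,"wy":0,"wz":0},{"tx":0,"ty":0.0003,"tz":0,"wx":0,"wy":0,"wz":0},{"tx":0,"ty":0,"tz":0,"wx":0,"wy":0,"wz":0}]}}

```text
time_s: 16.68
tool_pos: [0.642, 0.0989, 0.1274]
ee_rot: [2.135, 2.305, 0.0]
wrist_force: [-0.2, -0.4, -1.0]
grip_width: 0.37
```

```bash
python3 f.py 3 w17
```

```text
16.8333 [ 3.2000e-01 -1.4000e-01 -1.0000e+00  6.4199e+02  9.8840e+01  1.2742e+02] [-0.9 -0.1  0.6]
```

View pics/w17c.png

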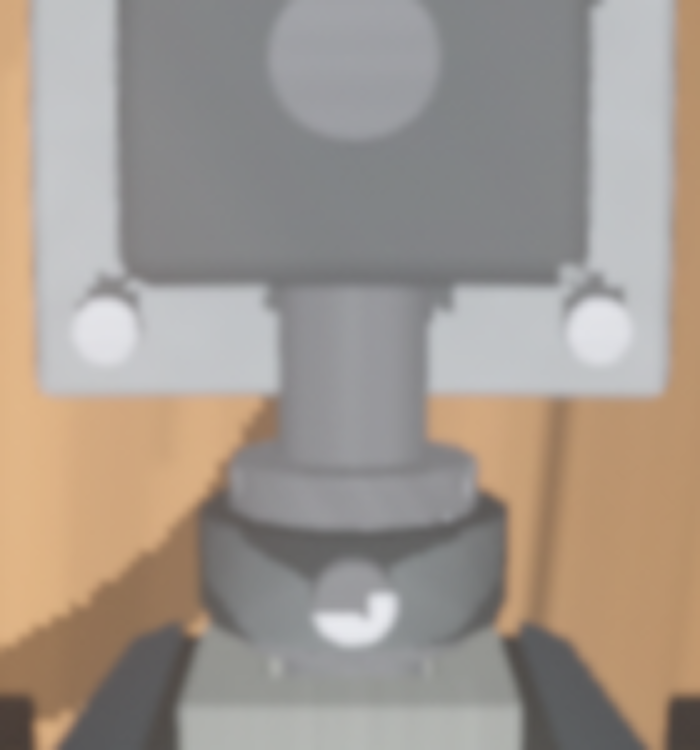

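Emit:
{"name": "arm_command", "arguments": {"moves": [{"tx":0,"ty":0.0002,"tz":0,"wx":0,"wy":0,"wz":0},{"tx":0,"ty":0.0002,"tz":0,"wx":0,"wy":0,"wz":0},{"tx":0,"ty":0,"tz":0,"wx":0,"wy":0,"wz":0}]}}

```text
time_s: 17.13
tool_pos: [0.642, 0.0992, 0.1274]
ee_rot: [2.135, 2.305, 0.0]
wrist_force: [0.8, -0.1, -1.6]
grip_width: 0.371
```

Emit:
{"name": "arm_command", "arguments": {"moves": [{"tx":0,"ty":0.0002,"tz":0,"wx":0,"wy":0,"wz":0},{"tx":0,"ty":0,"tz":0,"wx":0,"wy":0,"wz":0}]}}

```text
time_s: 17.3
tool_pos: [0.642, 0.0994, 0.1274]
ee_rot: [2.135, 2.305, 0.0]
wrist_force: [-0.5, 0.1, -1.2]
grip_width: 0.369
```

Emit:
{"name": "arm_command", "arguments": {"moves": [{"tx":0,"ty":0.0002,"tz":0,"wx":0,"wy":0,"wz":0},{"tx":0,"ty":0,"tz":0,"wx":0,"wy":0,"wz":0}]}}

```text
time_s: 17.47
tool_pos: [0.642, 0.0996, 0.1274]
ee_rot: [-2.135, -2.305, 0.0]
wrist_force: [-0.5, -0.4, -1.1]
grip_width: 0.368
```

```bash
python3 f.py 3
```

```text
17.6167 [-3.8000e-01  2.0000e-01 -1.6100e+00  6.4200e+02  9.9610e+01  1.2743e+02] [0.5 0.  0.1]
```

Emit:
{"name": "arm_command", "arguments": {"moves": [{"tx":0,"ty":0.0002,"tz":0,"wx":0,"wy":0,"wz":0},{"tx":0,"ty":0,"tz":0,"wx":0,"wy":0,"wz":0}]}}

```text
time_s: 17.78
tool_pos: [0.642, 0.0998, 0.1274]
ee_rot: [-2.135, -2.305, -0.0]
wrist_force: [-0.6, 0.0, -1.0]
grip_width: 0.371
```

Emit:
{"name": "arm_command", "arguments": {"moves": [{"tx":0,"ty":0.0002,"tz":0,"wx":0,"wy":0,"wz":0},{"tx":0,"ty":0,"tz":0,"wx":0,"wy":0,"wz":0}]}}

```text
time_s: 17.95
tool_pos: [0.642, 0.1, 0.1274]
ee_rot: [2.135, 2.305, 0.0]
wrist_force: [0.5, -0.2, -1.5]
grip_width: 0.374
```

```bash
python3 f.py 3 w18
```

```text
18.1 [-1.0000e-02 -3.2000e-01 -1.7800e+00  6.4200e+02  1.0001e+02  1.2742e+02] [-0.6 -0.2 -0.1]
```

View pics/w18c.png

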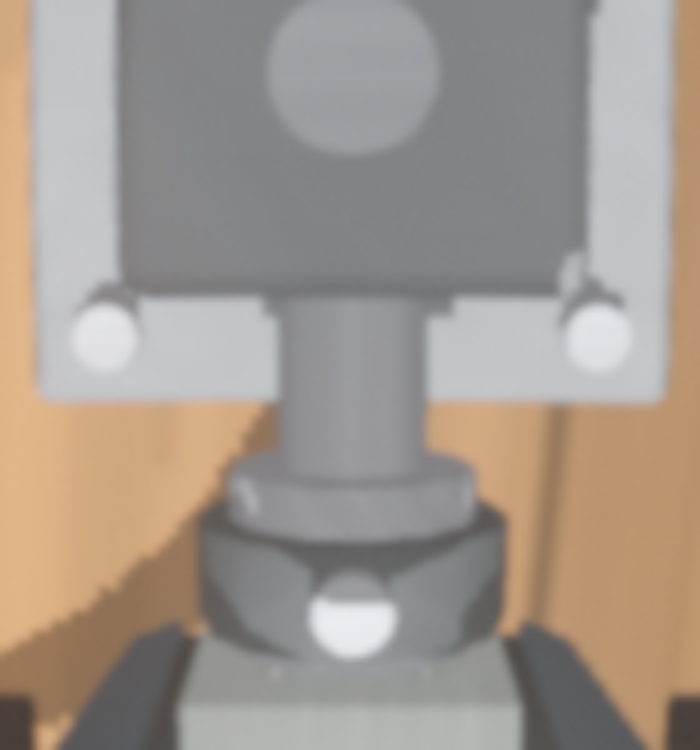

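Emit:
{"name": "arm_command", "arguments": {"moves": [{"tx":0,"ty":0.0002,"tz":0,"wx":0,"wy":0,"wz":0},{"tx":0,"ty":0,"tz":0,"wx":0,"wy":0,"wz":0}]}}

```text
time_s: 18.32
tool_pos: [0.642, 0.1002, 0.1274]
ee_rot: [2.135, 2.305, 0.0]
wrist_force: [0.9, -0.2, -1.7]
grip_width: 0.372
```

Emit:
{"name": "arm_command", "arguments": {"moves": [{"tx":0,"ty":0.0002,"tz":0,"wx":0,"wy":0,"wz":0},{"tx":0,"ty":0,"tz":0,"wx":0,"wy":0,"wz":0}]}}

```text
time_s: 18.48
tool_pos: [0.642, 0.1004, 0.1274]
ee_rot: [-2.135, -2.305, 0.0]
wrist_force: [0.3, -0.6, 0.3]
grip_width: 0.374
```

```bash
python3 f.py 3
```

```text
18.6333 [-6.0000e-02  2.0000e-02 -1.1500e+00  6.4201e+02  1.0042e+02  1.2741e+02] [-0.2  0.   0.2]
```

Emit:
{"name": "arm_command", "arguments": {"moves": [{"tx":0,"ty":0.0002,"tz":0,"wx":0,"wy":0,"wz":0},{"tx":0,"ty":0,"tz":0,"wx":0,"wy":0,"wz":0}]}}

```text
time_s: 18.8
tool_pos: [0.642, 0.1006, 0.1274]
ee_rot: [-2.135, -2.305, 0.0]
wrist_force: [0.5, -0.5, -1.8]
grip_width: 0.371
```

```bash
python3 f.py 3
```

```text
18.95 [ 2.0000e-02  5.2000e-01 -1.6200e+00  6.4201e+02  1.0061e+02  1.2742e+02] [0.4 0.1 1.1]
```

Still no contact, so I'll keep creeping forward.

Emit:
{"name": "arm_command", "arguments": {"moves": [{"tx":0,"ty":0.0002,"tz":0,"wx":0,"wy":0,"wz":0},{"tx":0,"ty":0,"tz":0,"wx":0,"wy":0,"wz":0}]}}

```text
time_s: 19.12
tool_pos: [0.642, 0.1008, 0.1274]
ee_rot: [2.135, 2.305, 0.0]
wrist_force: [0.5, 0.2, -1.1]
grip_width: 0.372
```

```bash
python3 f.py 3
```

```text
19.2667 [ 1.0000e-01  2.0000e-02 -1.6400e+00  6.4201e+02  1.0081e+02  1.2742e+02] [-0.3  0.4  0. ]
```

Emit:
{"name": "arm_command", "arguments": {"moves": [{"tx":0,"ty":0.0002,"tz":0,"wx":0,"wy":0,"wz":0},{"tx":0,"ty":0,"tz":0,"wx":0,"wy":0,"wz":0}]}}

```text
time_s: 19.43
tool_pos: [0.642, 0.1009, 0.1274]
ee_rot: [2.135, 2.305, -0.0]
wrist_force: [0.6, -1.8, -0.5]
grip_width: 0.373
```

```bash
python3 f.py 3 w19
```

```text
19.5833 [ 1.1000e-01 -1.9100e+00 -1.8700e+00  6.4200e+02  1.0089e+02  1.2742e+02] [-1.7 -1.7 -2.3]
```

View pics/w19c.png

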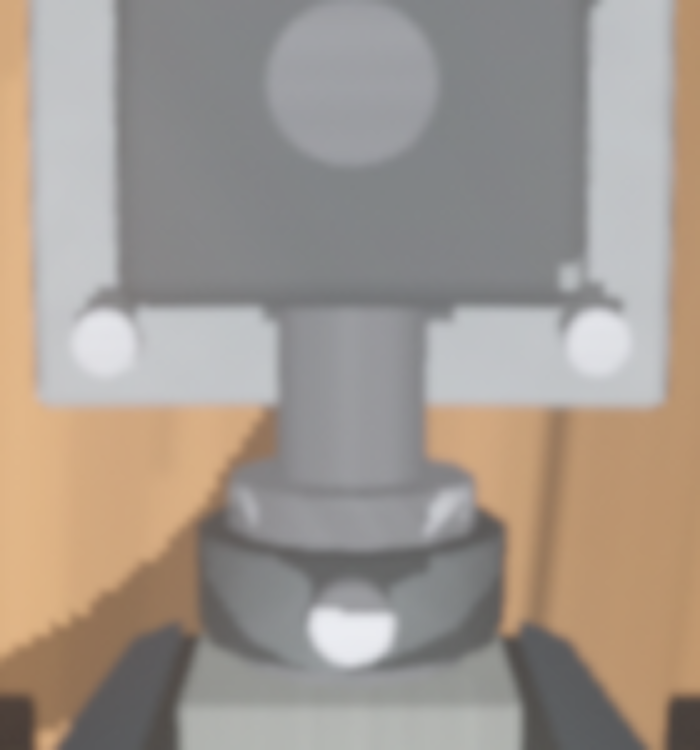

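Emit:
{"name": "arm_command", "arguments": {"moves": [{"tx":0,"ty":0.0002,"tz":0,"wx":0,"wy":0,"wz":0},{"tx":0,"ty":0,"tz":0,"wx":0,"wy":0,"wz":0}]}}

```text
time_s: 19.8
tool_pos: [0.642, 0.1009, 0.1274]
ee_rot: [2.135, 2.305, -0.001]
wrist_force: [-0.7, -5.3, -1.8]
grip_width: 0.371
```

```bash
python3 f.py 4
```

```text
20.0 [-2.5000e-01 -5.1700e+00 -6.4000e-01  6.4199e+02  1.0093e+02  1.2742e+02] [-3.9 -5.5 -5.8 -5.5]
```

Emit:
{"name": "arm_command", "arguments": {"moves": [{"tx":0,"ty":0.00016,"tz":0,"wx":0,"wy":0,"wz":0},{"tx":0,"ty":0,"tz":0,"wx":0,"wy":0,"wz":0}]}}

```text
time_s: 20.17
tool_pos: [0.642, 0.1009, 0.1274]
ee_rot: [2.135, 2.305, -0.001]
wrist_force: [-0.9, -6.3, -1.7]
grip_width: 0.369
```

```bash
python3 f.py 6
```

```text
20.4667 [-2.7000e-01 -6.2100e+00 -8.1000e-01  6.4201e+02  1.0094e+02  1.2742e+02] [-7.9 -5.9 -5.8 -6.  -5.8 -5.8]
```

Emit:
{"name": "arm_command", "arguments": {"moves": [{"tx":0,"ty":0.0001,"tz":0,"wx":0,"wy":0,"wz":0},{"tx":0,"ty":0,"tz":0,"wx":0,"wy":0,"wz":0}]}}

```text
time_s: 20.63
tool_pos: [0.642, 0.1009, 0.1274]
ee_rot: [2.134, 2.304, -0.001]
wrist_force: [-0.8, -7.0, -0.9]
grip_width: 0.368
```

```bash
python3 f.py 6
```

```text
20.9333 [ 1.3000e-01 -7.3800e+00 -1.0700e+00  6.4201e+02  1.0094e+02  1.2742e+02] [-7.2 -7.8 -6.3 -7.1 -8.4 -7.6]
```

Emit:
{"name": "arm_command", "arguments": {"moves": [{"tx":0,"ty":6e-05,"tz":0,"wx":0,"wy":0,"wz":0},{"tx":0,"ty":0,"tz":0,"wx":0,"wy":0,"wz":0},{"tx":0,"ty":0,"tz":0,"wx":0,"wy":0,"wz":0},{"tx":0,"ty":0,"tz":0,"wx":0,"wy":0,"wz":0}]}}

```text
time_s: 21.27
tool_pos: [0.642, 0.1009, 0.1274]
ee_rot: [2.134, 2.304, -0.001]
wrist_force: [-0.3, -8.0, -0.8]
grip_width: 0.368
```

```bash
python3 f.py 8
```

```text
21.6667 [-1.0000e-02 -7.4800e+00 -6.3000e-01  6.4202e+02  1.0094e+02  1.2743e+02] [-7.2 -6.4 -7.2 -7.3 -8.5 -7.8 -7.6 -7.7]
```

Emit:
{"name": "arm_command", "arguments": {"moves": [{"tx":0,"ty":8e-05,"tz":0,"wx":0,"wy":0,"wz":0},{"tx":0,"ty":0,"tz":0,"wx":0,"wy":0,"wz":0},{"tx":0,"ty":0,"tz":0,"wx":0,"wy":0,"wz":0},{"tx":0,"ty":0,"tz":0,"wx":0,"wy":0,"wz":0}]}}

```text
time_s: 22.0
tool_pos: [0.642, 0.101, 0.1274]
ee_rot: [2.134, 2.305, -0.001]
wrist_force: [0.1, -8.8, -0.6]
grip_width: 0.371
```

```bash
python3 f.py 8 w20;python3 - <<'E'
from h import *
snap('scene','sc20');snap('side','s20')
E
```

```text
22.4 [-2.5000e-01 -8.3500e+00 -9.5000e-01  6.4201e+02  1.0095e+02  1.2742e+02] [-7.8 -9.1 -7.8 -8.2 -8.3 -8.  -9.1 -8.6]
```

Emit:
{"name": "arm_command", "arguments": {"moves": [{"tx":0,"ty":-0.0003,"tz":0,"wx":0,"wy":0,"wz":0},{"tx":0,"ty":-0.0003,"tz":-0.0005,"wx":0,"wy":0,"wz":0},{"tx":0,"ty":0,"tz":-0.0005,"wx":0,"wy":0,"wz":0},{"tx":0,"ty":0,"tz":0,"wx":0,"wy":0,"wz":0}]}}

```text
time_s: 22.88
tool_pos: [0.6421, 0.1009, 0.1264]
ee_rot: [2.135, 2.305, 0.0]
wrist_force: [0.5, -4.8, 0.2]
grip_width: 0.374
```

```bash
python3 f.py 3
```

```text
23.0333 [ 7.3000e-01 -5.2500e+00 -1.1000e-01  6.4212e+02  1.0094e+02  1.2643e+02] [-5.5 -5.2 -5. ]
```

Emit:
{"name": "arm_command", "arguments": {"moves": [{"tx":0,"ty":0,"tz":0,"wx":0,"wy":0,"wz":0},{"tx":0,"ty":0,"tz":0,"wx":0,"wy":0,"wz":0},{"tx":0,"ty":0,"tz":0,"wx":0,"wy":0,"wz":0},{"tx":0,"ty":0,"tz":0,"wx":0,"wy":0,"wz":0},{"tx":0,"ty":0,"tz":0,"wx":0,"wy":0,"wz":0}], "claw": 56}}

```text
time_s: 23.45
tool_pos: [0.6419, 0.1012, 0.1264]
ee_rot: [-2.134, -2.305, -0.0]
wrist_force: [-0.2, 0.3, -1.0]
grip_width: 0.618
```

```bash
python3 f.py 2 w21
```

```text
23.55 [-2.1000e-01 -4.1000e-01 -5.5000e-01  6.4196e+02  1.0113e+02  1.2642e+02] [-0.6 -0.2]
```

View pics/w21.png

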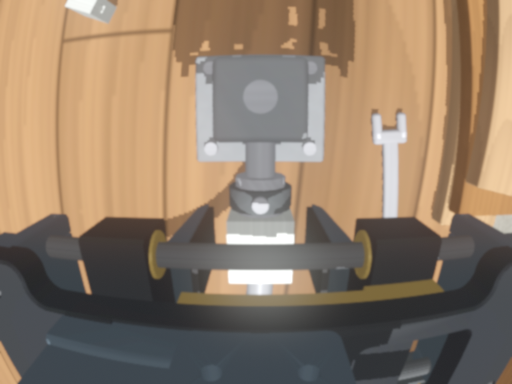

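Emit:
{"name": "arm_command", "arguments": {"moves": [{"tx":0,"ty":0,"tz":0.008,"wx":0,"wy":0,"wz":0},{"tx":0,"ty":0,"tz":0.015,"wx":0,"wy":0,"wz":0},{"tx":0,"ty":0,"tz":0.02,"wx":0,"wy":0,"wz":0},{"tx":0,"ty":0,"tz":0.03,"wx":0,"wy":0,"wz":0},{"tx":0,"ty":0,"tz":0.03,"wx":0,"wy":0,"wz":0}]}}

```text
time_s: 24.02
tool_pos: [0.6415, 0.101, 0.2307]
ee_rot: [-2.134, -2.304, 0.001]
wrist_force: [0.9, -0.7, -0.1]
grip_width: 0.611
```

Emit:
{"name": "arm_command", "arguments": {"moves": [{"tx":0,"ty":-0.03,"tz":0.025,"wx":0,"wy":0,"wz":0},{"tx":0,"ty":-0.035,"tz":0.02,"wx":0,"wy":0,"wz":0},{"tx":0,"ty":-0.035,"tz":0.02,"wx":0,"wy":0,"wz":0},{"tx":0,"ty":0,"tz":0,"wx":0,"wy":0,"wz":0},{"tx":0,"ty":0,"tz":0,"wx":0,"wy":0,"wz":0}]}}

```text
time_s: 24.43
tool_pos: [0.6425, -0.0007, 0.2963]
ee_rot: [2.136, 2.301, 0.003]
wrist_force: [-0.4, 1.4, -0.4]
grip_width: 0.613
```

Run:
```python
from h import *
snap('wrist','w22');snap('scene','sc22');snap('side','s22');s=readout.sense();print(s['time_s'],s['tool_pos'],s['wrist_force'])
crop('sc22',235,220,90,100,6,'sc22c.png');crop('w22',150,0,220,200,3,'w22c.png')
```

```text
24.5833 [0.64158762 0.00181019 0.29393735] [ 0.09435603  0.475918   -0.01629787]
```

View pics/sc22c.png

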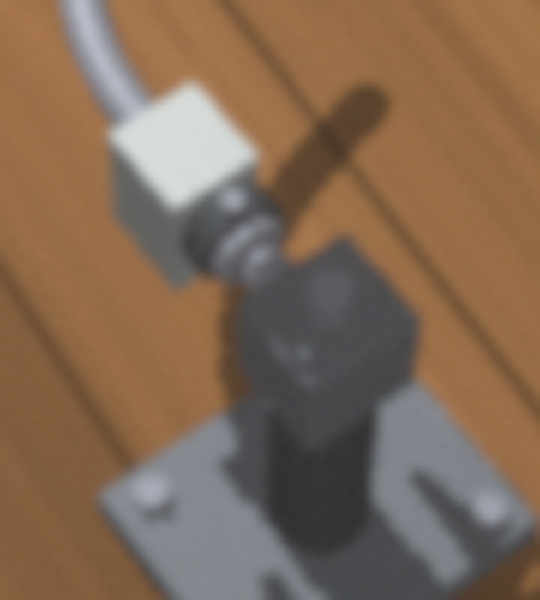

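View pics/w22c.png

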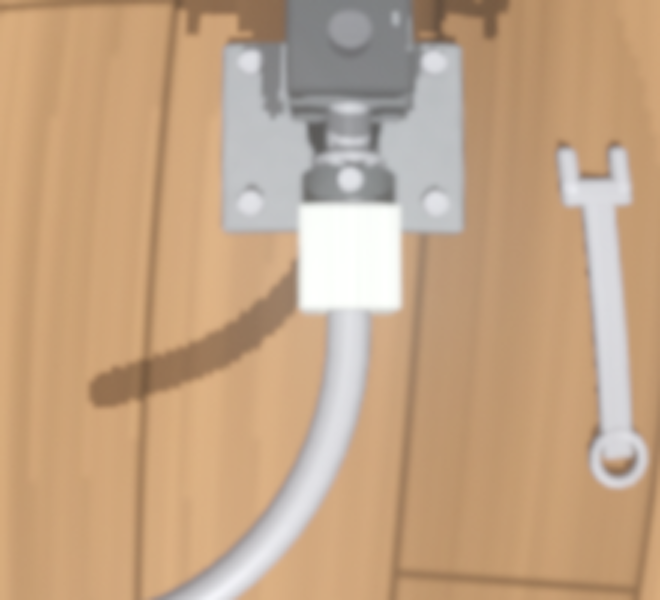

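View pics/s22.png

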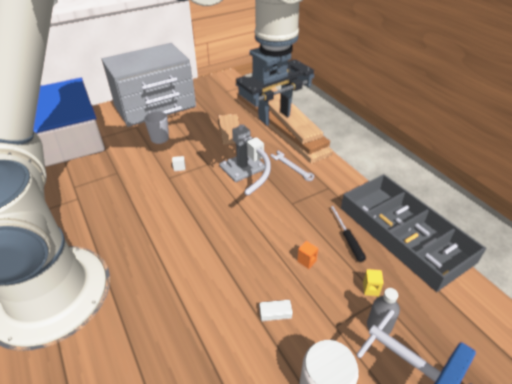

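Run:
```python
from h import *
a=cv2.cvtColor(load('sc2')['img'],cv2.COLOR_RGB2GRAY);b=cv2.cvtColor(load('sc22')['img'],cv2.COLOR_RGB2GRAY)
# bystanders shift via template
for n,(x,y,w,h) in {'small':(372,282,36,34),'blank':(226,114,40,30)}.items():
    r=cv2.matchTemplate(b[y-6:y+h+6,x-6:x+w+6],a[y:y+h,x:x+w],cv2.TM_CCOEFF_NORMED);_,m,_,l=cv2.minMaxLoc(r);print(n,m,np.array(l)-6)
# collar in wrist: block front edge and collar vs stand head
w=load('w22')
c=[(150+350/3,0/3+305/3),(150+350/3,203/3)]
print('block back/front edge top z.147',[pl(w,u,v,.1475,True).round(4) for u,v in c])
s0=load('w15');print('collar screw w15',pl(s0,190+356/5,80+540/5,.147,True).round(4),'w22',pl(w,150+350/3,179/3,.147,True).round(4))
for f,u,v in (('w15',190+356/5,80-0),): pass
print(manip.hand_in())
```

```text
small 0.8655444979667664 [0 0]
blank 0.21068015694618225 [-5  6]
block back/front edge top z.147 [array([0.6428, 0.0845, 0.1475]), array([0.6402, 0.12  , 0.1475])]
collar screw w15 [0.6395 0.1285 0.147 ] w22 [0.6395 0.1286 0.147 ]
the job is handed in; nothing more can be done
None
```

I refitted the slide block and handed the job in at about 24.6 s of the 72 s allowed. The hand-in gave no verdict.

**What I did:** I gripped the aluminium block with the 19 mm bore across its 34 mm width and lined it up with the bar's free end using the wrist camera. I threaded it on and slid it round the bend, turning it with the bar. Along the bar, the side forces I read between moves stayed at noise level, about 1.5 N or less. I then crept up to the collar's nose and felt contact at TCP y ≈ 0.1009 m. I pressed up to about 8.3 N and held it there for about 0.9 s, then eased off, opened the fingers and backed away clear.

**Last checks:**
- **Block:** it hangs on the bar with its end at the nose and its bore in line with the bar's root. Its front edge is at y ≈ 0.120 m, where the nose face was measured earlier.
- **Collar:** the screw on it reads the same before and after pressing, within about 0.1 mm (y 0.1285 and 0.1286 m).
- **Small-bore block:** it did not move in the scene picture.
- **Robot:** it is clear of everything, with wrist force near zero.

**Checks that failed or were left out:**
- **Blank:** the automatic comparison for it found no usable match (score 0.21), probably because the arm blocks that view. The side picture shows the blank where it was, at about pixel (276, 310), and I never went near it.
- **Early position mismatch:** the scene and wrist cameras disagreed by about 3 mm on the bar's tip. I used close-up wrist views for the actual fit.
- **Stillness:** I did not check the block at rest over several frames after letting go.

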